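# Lock the portion screw of a seed portioner with its lever jam nut

### The arm

A 6-joint arm with a two-finger parallel gripper is mounted at the origin on the work surface. World frame = base frame: x ahead of the robot, y to its left, z up, the work surface at z = 0. Lengths are in m, angles in rad, forces in N, time in s.
With the tool pointing down it reaches from about 0.375 to 0.75 m from the base axis. Payload 9 kg.
Tool frame: the origin (TCP) lies midway between the tips of the shut fingers; the grasp point (between the pads) lies 19 mm behind it; z points along the fingers, y is the direction in which the jaws open and shut (so a half turn about z gives the same grasp; the last joint's range is limited). The gripper opens to 85 mm and grips with 20 to 120 N. Pads are 22 mm wide; open, the fingers measure 114 mm over their backs; the gripper's body (76 mm by 85 mm) begins 54 mm behind the grasp point. The pads swing forward as they close: fully open they stand 13 mm farther back than shut.
Start: joints at [-1.505, 0.104, 0.097, 1.564, 0, 1.353], TCP at [0.168, -0.576, 0.204] pointing down, gripper open.
Joint ranges: [-2.99, 2.99], [-0.84, 1.86], [-1.1, 1.16], [-1.84, 2.11], [-1.51, 1.56], [-3.14, 3.14]. Speed limits (rad/s): [2.22, 2.22, 2.57, 3.14, 3.14, 3.14].

### API

Orientations are given as a unit quaternion [w, x, y, z].
In Python, from bench import robot gives the robot as it stands.
- The arm moves only by the tool drive_tool, never from a script. Its argument "deltas" is a list of rows, each an object of numbers: "tx", "ty", "tz": the shift along the tool's x, y, z as a fraction of full scale; "rx", "ry", "rz": the turn, a rotation vector about the tool's x, y, z as a fraction of full scale. A call has 1 to 12 rows; each row shifts and turns the pose as measured when the row begins, along the tool's axes as they then stand; what a row does not reach is not made up. Full scale, the value 1, is 0.02 m for a shift and 6 degrees for a turn. A row lasts 1/12 s, in which the tool goes at most 41.7 mm and 7.16 degrees, less where a joint would pass 70% of its speed; a pose out of reach is approached as far as the arm can. A call with a number of a shift or a turn outside -1 to 1 is refused whole. A call with a gripper value outside its range is refused whole. "jaw" is the gripper command: -1 is shut, 1 is fully open, values between are in proportion, set as the call begins (left out, the last holds). The fingers move at their own pace and stop on an object; the grip force is fixed at half the most. Time passes only in rows, so rows that do not move let the fingers close. It gives the time, the measured TCP pose, the force and the opening at its end, in the units of the state.
- robot.read_state(): the state, without advancing time (a new reading comes with each control period).
- robot.get_image(name): name is "side" or "top" or "wrist"; returns the picture (480x640x3 uint8, red, green, blue); there is no depth.
- robot.camera_info(name): a dict with "mtx" (3x3 intrinsics, pixels), "k1" (the pictures are not rectified: a ray, as slopes to the right and down, at radius r is drawn at 1 + k1 r^2 times it, then the intrinsics apply), "world_from_camera" (4x4, takes a point from camera to world coordinates). Camera axes: x right, y down, z forward; pixel columns grow to the right and rows downward; lengths in m; the calibration is good to about 2 mm. A picture is of the moment at which its call begins: read the wrist's pose just before it. camera_info takes no time and is no camera call; for the wrist camera it gives the pose at the moment of the call.
- robot.job_done(): hands the job in, once; it reports no verdict.
The state is a dict: "time_s": time; "qpos": joint angles; "qd": joint speeds; "joint_torque": joint torques, N m; "tcp_pos": TCP position; "tool_rot": TCP orientation; "wrist_force": force on the tool from outside, world axes, zero at the start; "moment": the same for the moment, N m; "grip_width": opening from 0.0 (shut) to 1.0 (fully open).
Only numpy, scipy, OpenCV 4.12 (cv2) and the standard library are available. Lean on these libraries where they do the work, as an engineer would, in place of code of your own. Each camera call takes 0.05 s, during which the arm holds its last target. There are 200 camera calls.

### The job

Fit the loose holding key fully down over the tongue of the portioner's adjusting screw and swing it clockwise (seen from above) until its tail stops against the setting pin. Leaving the key there with its tail on the pin so that it holds the screw, turn the lever jam nut below it clockwise until it seats, and snug it with a steady push of about 12 N on the lever's handle, never more than 20 N. Leave key and nut like that, let go, and do not disturb the other things on the counter or lean hard on the pin.

Things in the scene. Friction and masses are not known exactly. Their poses are not given: they have to be found in the camera images.
- stand: Seed portioner, fixed to the counter: green bed 200 (x) x 220 (y) x 45 high, with a steel boss to height 55 at its middle. Origin under the bed's centre on the counter; the axis of screw and nut is the vertical line through this origin. A small lidded hopper (radius 46, top with knob 169 high) stands at its own y = +195 on a column at y = +172, outside the working circle.
- pin: Setting pin, a steel post of 10 diameter fixed on the bed at the stand's own (x 11, y 95), from height 45 to 110 above the counter; origin at its foot. When the key is fitted and its tail touches the pin, the tail points along the stand's own +y.
- screw (a joint): Turn of the adjusting screw (rad), 0 = the wanted setting (key's tail on the pin), negative before it; it grows as the screw turns clockwise seen from above. It starts 0.4 to 0.95 rad short. Stiff: about 0.3 N m turns it. The jam nut rides on the screw and turns with it. The screw is not locked by itself: once the nut is seated, turning the nut further turns the screw too, unless the key holds it against the pin. Stay below +0.2.
- screw_seat (a point): Point on the screw's axis at the round shoulder (height 78 above the counter) on which the fitted key's underside rests. Its x axis is the long direction of the upright flat tongue that is the screw's head: 34 long, 8 thick, rising 18 above the shoulder, with a rounded top edge. This x axis points where the fitted key's tail must point (not the opposite way).
- nut: Dark steel hex jam nut on the screw, 30 across, 12 high, with its lever: a round bar of 10 diameter along the nut's own +x at height 63 above the counter. Origin on the axis, at height 55. It turns clockwise from above towards its seat with about 0.2 N m (2 to 3 N at the handle); where it seats is not known beforehand, some 0.3 to 1.0 rad from its start relative to the screw. From there the resistance rises by about 1.4 N at the handle for every mm of the handle's travel.
- nut_handle (a point): Top centre of the upright black handle (diameter 14, from height 57 to 107 above the counter) at the lever's end, 85 from the axis. Can be pushed sideways or pinched from above.
- key: Loose steel holding key, 0.25 kg more or less, lying upright on the counter, slot down. Block 50 (x) x 28 (y) x 26 high with a slot in its underside 38 long (x), 10 wide (y), 20 deep; on top, in the middle, an upright fin to grip, 36 (x) x 12 (y) x 34, from 26 to 60 above the underside; a tail bar 12 wide (y), 12 high (6 to 18 above the underside) reaches along +x to 115 from the origin. Origin: centre of the underside.
- key_tail (a point): Middle of the key's tail bar 95 from the key's centre, the part that comes to bear on the pin.
- seed_tin: Bystander: tin, radius 37, height 110; origin centre of underside.
- carton: Bystander: cardboard carton 70 x 110 x 100 high; origin centre of underside.
- jar: Bystander: jar, radius 30, height 85; origin centre of underside.
- calculator: Bystander: desk calculator 140 x 100 x 20; origin centre of underside.
Things that resemble listed ones, but are neither listed nor needed, are in the scene too. There is more than one size of the key; the job needs the smallest.

How it is judged:
On the way, in this order (a step that is already met when the one before it is completed fails the run):
1. the key sits fully down over the tongue, its tail pointing the way of the screw's x axis (distance between key and screw_seat below 0.005 m and angle between the x axis of key and the x axis of screw_seat, either way round below 0.15 rad and x of key_tail in the frame of screw_seat above 0.08 m), for 0.1 s.
2. the key, still on the tongue, has brought the screw to its setting and its tail bears on the pin (value of joint screw between -0.2 and 0.2 rad and contact force between key and pin above 0.5 N and distance between key and screw_seat below 0.005 m and contact force between nut and anything else below 0.5 N), for 0.1 s.
3. the nut is tightened against the held screw: pushed on with 7 N or more, so that the key, not touched by the robot, bears on the pin with over 4.5 N (some 9 N on the handle) (contact force between key and pin above 4.5 N and contact force between key and the arm below 0.5 N and contact force between key and the fingers below 0.5 N and contact force between nut and the fingers above 7 N and distance between key and screw_seat below 0.005 m), for 0.2 s.
At the end, for the whole second after the job is handed in: Key fully down on the tongue (within 5 mm), its tail point within 16 mm of the pin's axis (11 is touching), screw within 0.2 rad of its setting, the lever left where the nut seats (handle at x below 65 and y below -45 mm in the stand's frame), all at rest (distance between key and screw_seat below 0.005 m and horizontal distance between key_tail and pin below 0.016 m and value of joint screw between -0.2 and 0.2 rad and x of nut_handle in the frame of stand below 0.065 m and y of nut_handle in the frame of stand below -0.045 m and linear speed of key below 0.01 m/s and angular speed of nut below 0.05 rad/s).
It fails at once if more than 20 N on the nut and its lever (contact force between nut and anything else above 20 N).
It fails at once if the screw is turned past its setting by more than 0.25 rad (value of joint screw above 0.25 rad).
It fails at once if the key is leaned on the pin with more than 30 N (contact force between key and pin above 30 N).
It fails at once if a bystander is moved by more than 20 mm (distance of any of seed_tin, carton, jar, calculator from where it was at the start of the episode above 0.02 m).
It also fails if it takes over 72 s, if anything falls off the work surface, if the arm or the gripper's body presses on something with over 40 N, if the wrist force passes 120 N, or if a joint passes its speed limit or range.

## Working session

There is one attempt and no reset: what is moved stays moved. The work goes in short steps, Python scripts to look and compute and a tool call to move; the robot and the scene stay as the last step left them, time stands still between calls to the robot, and variables do not carry over. Pictures are saved under pics/ and viewed, about 8 in all and at most 12, crops included, and the job is handed in when it is done.

Besides the shell and the picture viewer there is one more tool, called after "Emit:" by a JSON object that holds its "api" and its "payload", one argument or row to a line. drive_tool: Moves the arm, as the interface text tells. Shift numbers are shares of 0.02 m and turn numbers shares of 6 degrees, none past 1 either way. Its arguments: {"type":"object","properties":{"deltas":{"type":"array"},"jaw":{"type":"number"}},"required":["deltas"]}

```bash
mkdir -p pics && ls && cat > h.py <<'E'
import numpy as np, cv2
from bench import robot
def snap(n,f):
    ci=robot.camera_info(n); im=robot.get_image(n); cv2.imwrite(f'pics/{f}.png',im[:,:,::-1]); np.savez(f'pics/{f}.npz',K=ci['mtx'],k1=ci['k1'],T=ci['world_from_camera']); return im
def load(f):
    d=np.load(f'pics/{f}.npz'); return d['K'],float(d['k1']),d['T']
def ray(f,u,v):
    K,k1,T=load(f)
    d=cv2.undistortPoints(np.array([[[u,v]]],float),K,np.array([k1,0,0,0.]))[0,0]
    return T[:3,3],T[:3,:3]@np.array([d[0],d[1],1])
def at(f,u,v,z):
    o,d=ray(f,u,v); return o+d*(z-o[2])/d[2]
def proj(f,p):
    K,k1,T=load(f); R=T[:3,:3].T
    return cv2.projectPoints(np.atleast_2d(np.array(p,float)),cv2.Rodrigues(R)[0],-R@T[:3,3],K,np.array([k1,0,0,0.]))[0][:,0]
E
python3 - <<'E'
from h import *
a=snap('top','top0');b=snap('side','side0')
s=robot.read_state(); print(s['time_s'],s['tcp_pos'],s['tool_rot'],s['wrist_force'])
for n in('top0','side0'): print(load(n)[0],load(n)[1],load(n)[2].round(3))
E
```

```text
pics
0.1 [ 0.16798524 -0.5756728   0.20322171] [-5.73698154e-04  9.89949844e-01  1.41417726e-01  5.67049709e-05] [-0.90632111 -0.15286752  0.55744903]
[[598.69410523   0.         320.53990677]
 [  0.         598.69410523 232.2829194 ]
 [  0.           0.           1.        ]] -0.15513229009697588 [[ 0.002 -0.999  0.054  0.457]
 [-1.    -0.002 -0.011 -0.002]
 [ 0.011 -0.054 -0.998  1.654]
 [ 0.     0.     0.     1.   ]]
[[594.30611112   0.         316.23220991]
 [  0.         594.30611112 231.84145974]
 [  0.           0.           1.        ]] -0.1971586986134757 [[-0.996 -0.055  0.065  0.442]
 [-0.084  0.751 -0.655  0.976]
 [-0.013 -0.658 -0.753  1.252]
 [ 0.     0.     0.     1.   ]]
```

View pics/top0.png

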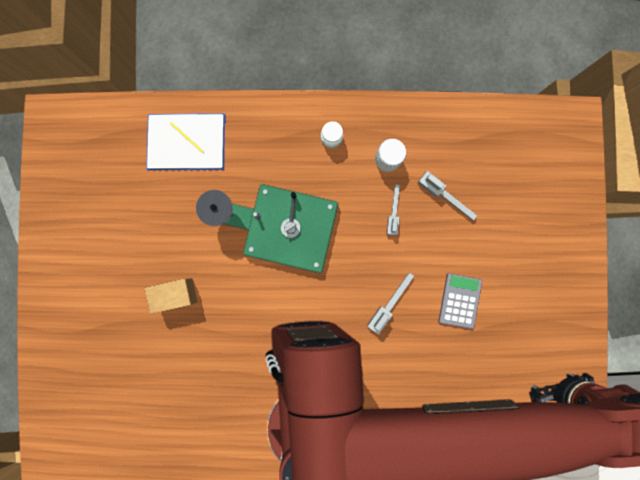

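View pics/side0.png

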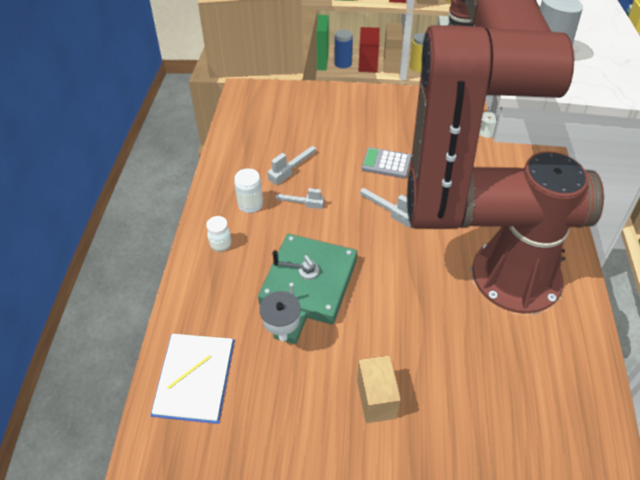

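```bash
python3 - <<'E'
from h import *
im=cv2.imread('pics/top0.png')[165:345,235:485]
cv2.imwrite('pics/c1.png',cv2.resize(im,None,fx=3.2,fy=3.2,interpolation=cv2.INTER_CUBIC))
hsv=cv2.cvtColor(cv2.imread('pics/top0.png'),cv2.COLOR_BGR2HSV)
# keys: grey
m=((hsv[...,1]<60)&(hsv[...,2]>90)).astype(np.uint8)
for x0,x1,y0,y1,n in((380,408,182,240,'A'),(415,480,168,225,'B'),(365,416,270,335,'C')):
    mm=np.zeros_like(m);mm[y0:y1,x0:x1]=m[y0:y1,x0:x1]
    c=max(cv2.findContours(mm,0,2)[0],key=cv2.contourArea); r=cv2.minAreaRect(c); b=cv2.boxPoints(r)
    w=np.array([at('top0',*p,0.02)[:2] for p in b]); e=[np.linalg.norm(w[i]-w[i-1]) for i in range(4)]
    print(n,cv2.contourArea(c),r,np.round(e,3),w.mean(0).round(3))
g=((hsv[...,0]>65)&(hsv[...,0]<90)&(hsv[...,1]>100)).astype(np.uint8); g[:,345:]=0
g=cv2.morphologyEx(g,cv2.MORPH_OPEN,np.ones((25,25)))
c=max(cv2.findContours(g,0,2)[0],key=cv2.contourArea); b=cv2.boxPoints(cv2.minAreaRect(c))
print(b); w=np.array([at('top0',*p,0.045)[:2] for p in b]);print(w.round(4),w.mean(0))
E
```

```text
A 302.5 ((392.9096374511719, 209.0233154296875), (10.996386528015137, 50.188636779785156), 1.468800663948059) [0.03  0.139 0.031 0.139] [ 0.611 -0.22 ]
B 562.5 ((449.1255798339844, 196.06661987304688), (67.38023376464844, 14.251714706420898), 37.405357360839844) [0.187 0.04  0.188 0.04 ] [ 0.647 -0.377]
C 593.0 ((392.0743103027344, 302.1959533691406), (14.99594497680664, 68.58610534667969), 35.53767776489258) [0.041 0.187 0.041 0.188] [ 0.355 -0.217]
[[249. 200.]
 [329. 200.]
 [329. 264.]
 [249. 264.]]
[[ 0.6315  0.1729]
 [ 0.6319 -0.0434]
 [ 0.4593 -0.0435]
 [ 0.4587  0.1714]] [0.54536677 0.06434397]
```

View pics/c1.png

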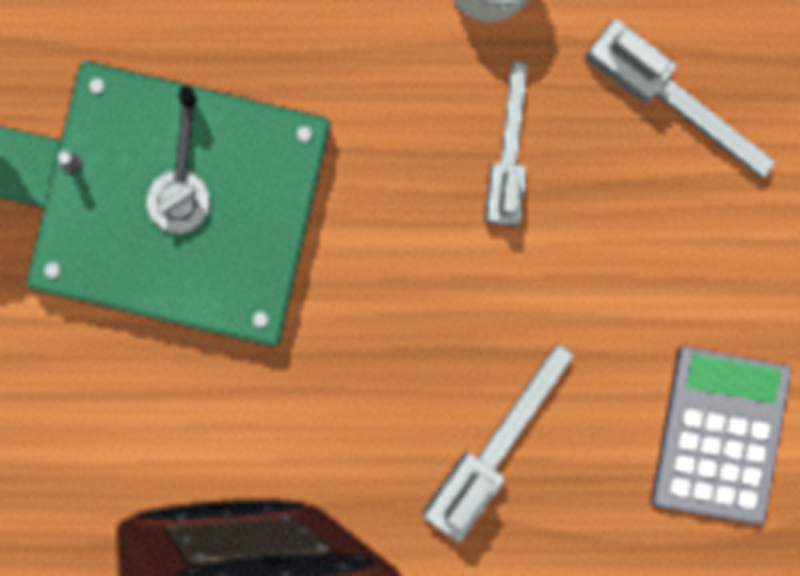

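The smallest key is A: block about (393,226) px, tail up, 139 mm overall. The stand's yaw is about -13.6°, and the tongue runs lower-left to upper-right. I'll move above the key.

Emit:
{"api": "drive_tool", "payload": {
  "deltas": [
    {"rz":0.9},
    {"rz":0.9},
    {"rz":0.9},
    {"rz":0.9},
    {"tx":0.9,"ty":-0.95},
    {"tx":0.9,"ty":-0.95},
    {"tx":0.9,"ty":-0.95},
    {"tx":0.9,"ty":-0.95},
    {"tx":0.9,"ty":-0.95},
    {"tx":0.9,"ty":-0.95},
    {"tx":0.9,"ty":-0.95},
    {"tx":0.9,"ty":-0.95}
  ],
  "jaw": 1
}}

```text
$.deltas[0]: bad value
```

Emit:
{"api": "drive_tool", "payload": {
  "deltas": [
    {"tx":0.9,"ty":-0.95},
    {"tx":0.9,"ty":-0.95},
    {"tx":0.9,"ty":-0.95},
    {"tx":0.9,"ty":-0.95},
    {"tx":0.9,"ty":-0.95},
    {"tx":0.9,"ty":-0.95},
    {"tx":0.9,"ty":-0.95},
    {"tx":0.9,"ty":-0.95},
    {"tx":0.9,"ty":-0.95},
    {"tx":0.9,"ty":-0.95},
    {"tx":0.9,"ty":-0.95}
  ]
}}

```text
$.deltas[0]: bad value
```

```bash
python3 - <<'E'
from h import *
s=robot.read_state(); print(s['time_s'],s['tcp_pos'],s['tool_rot'],s['wrist_force'],s['qpos'])
a=snap('wrist','w1'); print(load('w1')[2].round(3)); print(proj('w1',s['tcp_pos']), load('w1')[0])
snap('top','top1')
im=cv2.imread('pics/top1.png')[165:345,235:485]
cv2.imwrite('pics/c2.png',cv2.resize(im,None,fx=3.2,fy=3.2,interpolation=cv2.INTER_CUBIC))
E
```

```text
0.1 [ 0.16798524 -0.5756728   0.20322171] [-5.73698154e-04  9.89949844e-01  1.41417726e-01  5.67049709e-05] [-0.90632111 -0.15286752  0.55744903] [-1.50472115e+00  1.04614596e-01  9.65597080e-02  1.56389413e+00
  2.61738900e-05  1.35308467e+00]
[[ 0.281 -0.926 -0.254  0.232]
 [-0.96  -0.271 -0.073 -0.557]
 [-0.001  0.264 -0.964  0.372]
 [ 0.     0.     0.     1.   ]]
[[321.37449234 284.23689085]] [[367.73331915   0.         319.98708656]
 [  0.         367.73331915 244.07937432]
 [  0.           0.           1.        ]]
```

View pics/w1.png

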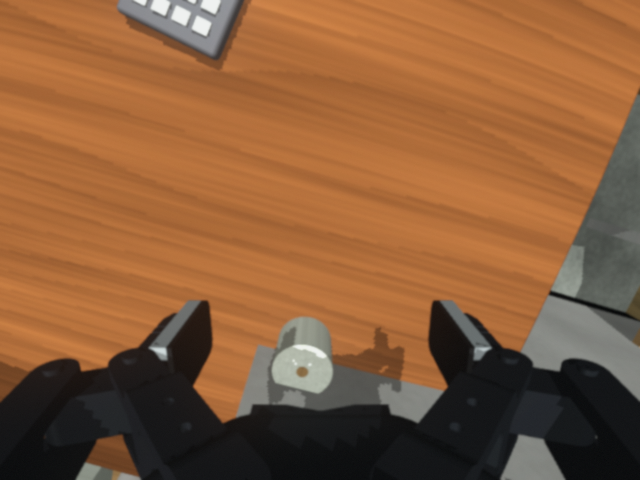

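The rows seem to need all six keys. I'll retry that way.

Emit:
{"api": "drive_tool", "payload": {
  "deltas": [
    {"tx":0,"ty":0,"tz":0,"rx":0,"ry":0,"rz":0.9},
    {"tx":0,"ty":0,"tz":0,"rx":0,"ry":0,"rz":0.9},
    {"tx":0,"ty":0,"tz":0,"rx":0,"ry":0,"rz":0.9},
    {"tx":0,"ty":0,"tz":0,"rx":0,"ry":0,"rz":0.9},
    {"tx":0.9,"ty":-0.95,"tz":0,"rx":0,"ry":0,"rz":0},
    {"tx":0.9,"ty":-0.95,"tz":0,"rx":0,"ry":0,"rz":0},
    {"tx":0.9,"ty":-0.95,"tz":0,"rx":0,"ry":0,"rz":0},
    {"tx":0.9,"ty":-0.95,"tz":0,"rx":0,"ry":0,"rz":0},
    {"tx":0.9,"ty":-0.95,"tz":0,"rx":0,"ry":0,"rz":0},
    {"tx":0.9,"ty":-0.95,"tz":0,"rx":0,"ry":0,"rz":0},
    {"tx":0.9,"ty":-0.95,"tz":0,"rx":0,"ry":0,"rz":0},
    {"tx":0.9,"ty":-0.95,"tz":0,"rx":0,"ry":0,"rz":0}
  ],
  "jaw": 1
}}

```text
time_s: 1.2
tcp_pos: [0.3298, -0.4371, 0.1998]
tool_rot: [-0.003, 0.998, -0.061, -0.001]
wrist_force: [0.6, -0.9, 0.3]
grip_width: 1.0
```

Emit:
{"api": "drive_tool", "payload": {
  "deltas": [
    {"tx":0.9,"ty":-1,"tz":0,"rx":0,"ry":0,"rz":0},
    {"tx":0.9,"ty":-1,"tz":0,"rx":0,"ry":0,"rz":0},
    {"tx":0.9,"ty":-1,"tz":0,"rx":0,"ry":0,"rz":0},
    {"tx":0.9,"ty":-1,"tz":0,"rx":0,"ry":0,"rz":0},
    {"tx":0.9,"ty":-1,"tz":0,"rx":0,"ry":0,"rz":0},
    {"tx":0.9,"ty":-1,"tz":0,"rx":0,"ry":0,"rz":0},
    {"tx":0.9,"ty":-1,"tz":0,"rx":0,"ry":0,"rz":0},
    {"tx":0.9,"ty":-1,"tz":0,"rx":0,"ry":0,"rz":0},
    {"tx":0.9,"ty":-1,"tz":0,"rx":0,"ry":0,"rz":0},
    {"tx":0.9,"ty":-1,"tz":0,"rx":0,"ry":0,"rz":0},
    {"tx":0.9,"ty":-1,"tz":0,"rx":0,"ry":0,"rz":0},
    {"tx":0,"ty":0,"tz":0,"rx":0,"ry":0,"rz":0}
  ]
}}

```text
time_s: 2.2
tcp_pos: [0.565, -0.227, 0.1985]
tool_rot: [-0.004, 0.998, -0.059, -0.001]
wrist_force: [-0.3, 0.3, 0.0]
grip_width: 0.999
```

```bash
python3 - <<'E'
from h import *
s=robot.read_state(); print(s['time_s'],s['tcp_pos'],s['tool_rot'],s['wrist_force'],s['qpos'])
a=snap('wrist','w2'); print(load('w2')[2].round(3)); print(proj('w2',s['tcp_pos']))
print(load('w2')[1])
E
```

```text
2.2 [ 0.56500118 -0.22702907  0.19854995] [-0.00373409  0.99824211 -0.05913205 -0.00146766] [-0.26589497  0.25108576  0.03684266] [-0.5992776   0.1383851   0.12433131  1.56310046  0.00489564  2.66063357]
[[-0.117 -0.957 -0.265  0.632]
 [-0.993  0.111  0.039 -0.236]
 [-0.007  0.268 -0.963  0.367]
 [ 0.     0.     0.     1.   ]]
[[321.04551539 283.70845081]]
-0.06551881208909326
```

View pics/w2.png

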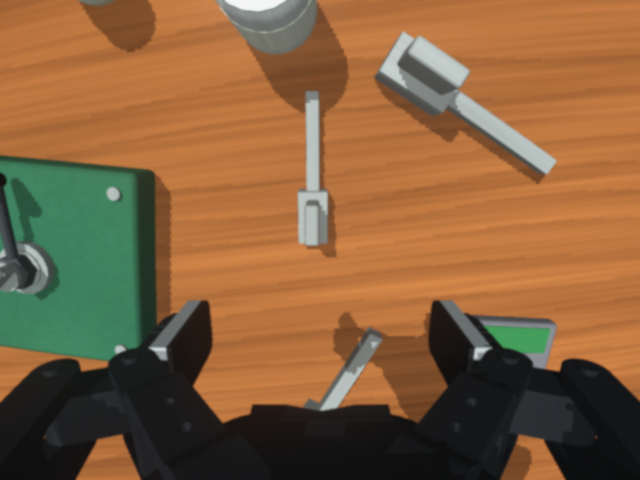

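```bash
python3 - <<'E'
from h import *
im=cv2.imread('pics/w2.png')[85:255,285:340]
hsv=cv2.cvtColor(im,cv2.COLOR_BGR2HSV)
m=((hsv[...,1]<70)&(hsv[...,2]>80))
for r in range(0,170,6):
    x=np.where(m[r])[0]; print(r+85, (x.min()+285,x.max()+285) if len(x) else '',end='; ')
E
python3 - <<'E'
import sys; sys.path.insert(0,'.')
import os; os.chdir('.')
from h import *
for n,u,v,z in(('tail',312.5,92,.018),('tailroot',313,188,.018),('blockfarL',299.5,191,.026),('blockfarR',327,191,.026),('finL',304.5,201,.06),('finR',320,201,.06),('finnearL',304,207,.06),('finbottom front', 313,246,.0)):
    print(n,at('w2',u,v,z).round(4))
print(at('top1',*(393,227),.03) if os.path.exists('pics/top1.npz') else '')
cv2.imwrite('pics/c3.png',cv2.resize(cv2.imread('pics/w2.png')[180:255,270:360],None,fx=8,fy=8,interpolation=cv2.INTER_CUBIC))
E
```

```text
85 ; 91 (np.int64(306), np.int64(317)); 97 (np.int64(306), np.int64(318)); 103 (np.int64(305), np.int64(318)); 109 (np.int64(305), np.int64(318)); 115 (np.int64(306), np.int64(318)); 121 (np.int64(306), np.int64(318)); 127 (np.int64(306), np.int64(318)); 133 (np.int64(306), np.int64(318)); 139 (np.int64(306), np.int64(318)); 145 (np.int64(306), np.int64(319)); 151 (np.int64(306), np.int64(319)); 157 (np.int64(306), np.int64(319)); 163 (np.int64(306), np.int64(319)); 169 (np.int64(306), np.int64(319)); 175 (np.int64(306), np.int64(319)); 181 (np.int64(306), np.int64(319)); 187 (np.int64(307), np.int64(319)); 193 (np.int64(298), np.int64(327)); 199 (np.int64(298), np.int64(327)); 205 (np.int64(298), np.int64(327)); 211 (np.int64(298), np.int64(327)); 217 (np.int64(298), np.int64(327)); 223 (np.int64(298), np.int64(327)); 229 (np.int64(298), np.int64(327)); 235 (np.int64(298), np.int64(327)); 241 (np.int64(299), np.int64(327)); 247 ; 253 ; tail [ 0.6762 -0.2316  0.018 ]
tailroot [ 0.5909 -0.2215  0.018 ]
blockfarL [ 0.5905 -0.2091  0.026 ]
blockfarR [ 0.5876 -0.2344  0.026 ]
finL [ 0.5858 -0.2148  0.06  ]
finR [ 0.5843 -0.2278  0.06  ]
finnearL [ 0.5808 -0.2137  0.06  ]
finbottom front [ 0.5292 -0.2135 -0.    ]
[ 0.5602909  -0.21846024  0.03      ]
```

View pics/c3.png

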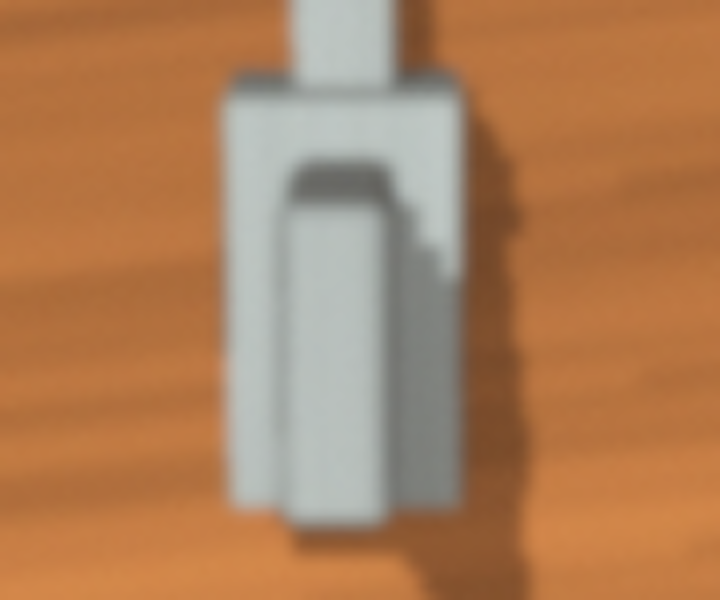

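```bash
python3 - <<'E'
from h import *
f=[at('w2',312.2,205.6,.06),at('w2',312.2,245.3,.06)]; b=[at('w2',313,191.9,.026),at('w2',313,243.5,.026)]
print(np.round(f,4),np.mean(f,0),np.linalg.norm(f[0]-f[1]));print(np.round(b,4),np.mean(b,0),np.linalg.norm(b[0]-b[1]))
c=(np.mean(f,0)+np.mean(b,0))/2
s=robot.read_state(); from scipy.spatial.transform import Rotation as R
q=s['tool_rot']; Rt=R.from_quat([q[1],q[2],q[3],q[0]]).as_matrix()
d=np.array([c[0],c[1],0.034])-s['tcp_pos']; print(Rt.round(3)); print(Rt.T@d/.02)
E
```

```text
[[ 0.5812 -0.2208  0.06  ]
 [ 0.5467 -0.2165  0.06  ]] [ 0.5639067  -0.21862359  0.06      ] 0.03476958716501989
[[ 0.5882 -0.2214  0.026 ]
 [ 0.539  -0.2154  0.026 ]] [ 0.5635983 -0.218389   0.026    ] 0.049656436724256736
[[ 0.993 -0.118 -0.003]
 [-0.118 -0.993  0.007]
 [-0.004 -0.007 -1.   ]]
[-0.0265363  -0.42974326  8.22737983]
```

Emit:
{"api": "drive_tool", "payload": {
  "deltas": [
    {"tx":0,"ty":-0.43,"tz":0.8,"rx":0,"ry":0,"rz":0},
    {"tx":0,"ty":0,"tz":0.95,"rx":0,"ry":0,"rz":0},
    {"tx":0,"ty":0,"tz":0.95,"rx":0,"ry":0,"rz":0},
    {"tx":0,"ty":0,"tz":0.95,"rx":0,"ry":0,"rz":0},
    {"tx":0,"ty":0,"tz":0.95,"rx":0,"ry":0,"rz":0},
    {"tx":0,"ty":0,"tz":0.95,"rx":0,"ry":0,"rz":0},
    {"tx":0,"ty":0,"tz":0.9,"rx":0,"ry":0,"rz":0},
    {"tx":0,"ty":0,"tz":0.7,"rx":0,"ry":0,"rz":0},
    {"tx":0,"ty":0,"tz":0.4,"rx":0,"ry":0,"rz":0},
    {"tx":0,"ty":0,"tz":0,"rx":0,"ry":0,"rz":0}
  ]
}}

```text
time_s: 3.08
tcp_pos: [0.5596, -0.224, 0.0411]
tool_rot: [-0.002, 0.998, -0.061, -0.002]
wrist_force: [-0.3, 0.5, -0.1]
grip_width: 1.0
```

```bash
cat >> h.py <<'E'
from scipy.spatial.transform import Rotation as Rn
def st(key=None):
    s=robot.read_state(); q=s['tool_rot']; R=Rn.from_quat([q[1],q[2],q[3],q[0]]).as_matrix()
    print('t',round(s['time_s'],2),'tcp',s['tcp_pos'].round(4) if hasattr(s['tcp_pos'],'round') else s['tcp_pos'],'yaw',np.degrees(np.arctan2(R[1,0],R[0,0])).round(2),'tilt z',R[:,2].round(4),'F',np.round(s['wrist_force'],1),'q6',round(s['qpos'][5],3),'g',s['grip_width'])
    return s,R
def to(p):
    s,R=st(); print('rows(tool units)',(R.T@(np.array(p)-s['tcp_pos'])/.02).round(3))
E
python3 - <<'E'
from h import *
to([.5637,-.2185,.032])
E
```

```text
t 3.08 tcp [ 0.5596 -0.224   0.0411] yaw -7.03 tilt z [-0.0047  0.0047 -1.    ] F [-0.3  0.5 -0.1] q6 2.666 g 0.9999070780457069
rows(tool units) [ 0.173 -0.295  0.453]
```

Emit:
{"api": "drive_tool", "payload": {
  "deltas": [
    {"tx":0.17,"ty":-0.33,"tz":0.25,"rx":0,"ry":0,"rz":0},
    {"tx":0.05,"ty":-0.05,"tz":0.2,"rx":0,"ry":0,"rz":0},
    {"tx":0,"ty":0,"tz":0.05,"rx":0,"ry":0,"rz":0}
  ]
}}

```text
time_s: 3.33
tcp_pos: [0.5654, -0.2177, 0.0321]
tool_rot: [-0.002, 0.998, -0.062, -0.002]
wrist_force: [0.0, -0.0, -0.0]
grip_width: 1.0
```

Emit:
{"api": "drive_tool", "payload": {
  "deltas": [
    {"tx":0,"ty":0,"tz":0,"rx":0,"ry":0,"rz":0},
    {"tx":0,"ty":0,"tz":0,"rx":0,"ry":0,"rz":0},
    {"tx":0,"ty":0,"tz":0,"rx":0,"ry":0,"rz":0},
    {"tx":0,"ty":0,"tz":0,"rx":0,"ry":0,"rz":0},
    {"tx":0,"ty":0,"tz":0,"rx":0,"ry":0,"rz":0},
    {"tx":0,"ty":0,"tz":0,"rx":0,"ry":0,"rz":0},
    {"tx":0,"ty":0,"tz":0,"rx":0,"ry":0,"rz":0},
    {"tx":0,"ty":0,"tz":0,"rx":0,"ry":0,"rz":0},
    {"tx":0,"ty":0,"tz":0,"rx":0,"ry":0,"rz":0},
    {"tx":0,"ty":0,"tz":0,"rx":0,"ry":0,"rz":0}
  ],
  "jaw": -1
}}

```text
time_s: 4.17
tcp_pos: [0.5674, -0.2187, 0.0352]
tool_rot: [-0.001, 0.998, -0.062, 0.0]
wrist_force: [1.0, 0.5, -0.0]
grip_width: 0.003
```

```bash
python3 - <<'E'
from h import *
to([.5637,-.2185,.032])
E
```

```text
t 4.17 tcp [ 0.5674 -0.2187  0.0352] yaw -7.07 tilt z [ 5.e-04  1.e-03 -1.e+00] F [ 1.   0.5 -0. ] q6 2.682 g 0.0028532345953202545
rows(tool units) [-0.185  0.015  0.162]
```

```bash
python3 - <<'E'
from h import *
a=snap('wrist','w3'); b=snap('side','s3')
A=cv2.imread('pics/w3.png')[150:480,120:520]; B=cv2.resize(cv2.imread('pics/s3.png')[120:300,230:430],None,fx=1.83,fy=1.83)
cv2.imwrite('pics/v3.png',np.hstack([A,B[:330,:366]]))
E
```

```text
Traceback (most recent call last):
ValueError: all the input array dimensions except for the concatenation axis must match exactly, but along dimension 0, the array at index 0 has size 330 and the array at index 1 has size 329
```

```bash
python3 - <<'E'
from h import *
A=cv2.imread('pics/w3.png')[150:480,120:520]; B=cv2.resize(cv2.imread('pics/s3.png')[120:300,230:430],(366,330))
cv2.imwrite('pics/v3.png',np.hstack([A,B]))
E
```

```text
(no output)
```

View pics/v3.png

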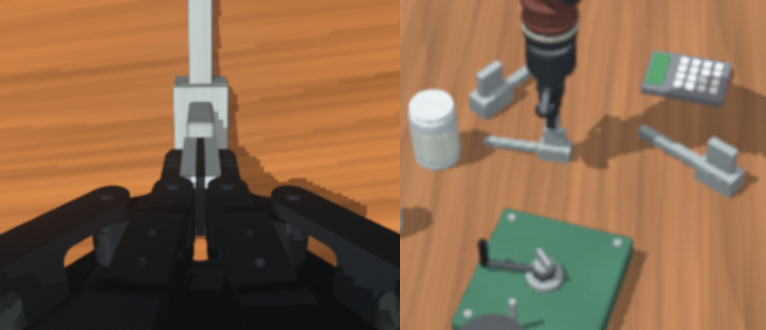

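```bash
python3 - <<'E'
from h import *
s,R=st()
print(load('w3')[2].round(4))
print('block far',at('w3',320,235,.026),'fin far top',at('w3',320,253,.06),'fin near top?',at('w3',320,285,.06))
print('side: tail end, block near', )
for p in((487,141),(545,140)): print(at('s3',(p[0]-400)/1.83+230,p[1]/1.833+120,.018))
print('block far px pred', proj('w3',[.5885,-.2214,.026]))
print('tcp px',proj('w3',s['tcp_pos']), proj('w3',s['tcp_pos']-R[:,2]*.019))
cv2.imwrite('pics/v4.png',cv2.resize(cv2.imread('pics/w3.png')[210:360,240:400],None,fx=4.5,fy=4,interpolation=cv2.INTER_CUBIC))
E
```

```text
t 4.27 tcp [ 0.5674 -0.2187  0.0352] yaw -7.07 tilt z [ 4.e-04  1.e-03 -1.e+00] F [ 0.4 -0.5 -0.5] q6 2.682 g 0.0004220994356478417
[[-0.1226 -0.9572 -0.2622  0.6334]
 [-0.9925  0.1179  0.0336 -0.2265]
 [-0.0012  0.2643 -0.9644  0.204 ]
 [ 0.      0.      0.      1.    ]]
block far [ 0.58962791 -0.22084727  0.026     ] fin far top [ 0.59045829 -0.22099095  0.06      ] fin near top? [ 0.57655687 -0.21927442  0.06      ]
side: tail end, block near
[ 0.67241255 -0.22381439  0.018     ]
[ 0.58040961 -0.23249641  0.018     ]
block far px pred [[321.3752464  237.04503971]]
tcp px [[321.10993266 283.7228273 ]] [[321.22697789 299.56397536]]
```

View pics/v4.png

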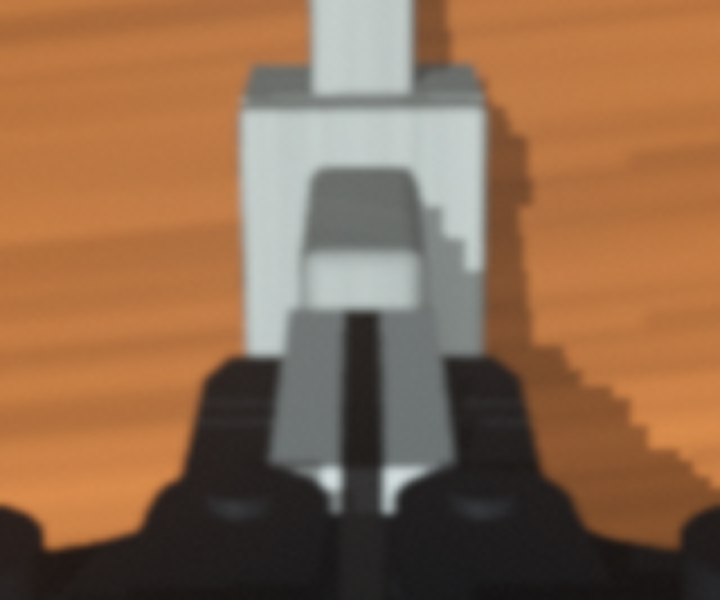

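The block hasn't moved. The shut fingertips look to be above the fin top rather than around it, so the tip is higher than I assumed. I'll open, go lower and close again while watching the force.

Emit:
{"api": "drive_tool", "payload": {
  "deltas": [
    {"tx":0,"ty":0,"tz":0,"rx":0,"ry":0,"rz":0},
    {"tx":-0.18,"ty":0,"tz":0,"rx":0,"ry":0,"rz":0},
    {"tx":0,"ty":0,"tz":0,"rx":0,"ry":0,"rz":0},
    {"tx":0,"ty":0,"tz":0,"rx":0,"ry":0,"rz":0},
    {"tx":0,"ty":0,"tz":0,"rx":0,"ry":0,"rz":0},
    {"tx":0,"ty":0,"tz":0,"rx":0,"ry":0,"rz":0},
    {"tx":0,"ty":0,"tz":0,"rx":0,"ry":0,"rz":0},
    {"tx":0,"ty":0,"tz":0,"rx":0,"ry":0,"rz":0},
    {"tx":0,"ty":0,"tz":0.25,"rx":0,"ry":0,"rz":0},
    {"tx":0,"ty":0,"tz":0.25,"rx":0,"ry":0,"rz":0}
  ],
  "jaw": 1
}}

```text
time_s: 5.1
tcp_pos: [0.564, -0.2185, 0.0257]
tool_rot: [-0.0, 0.998, -0.062, 0.001]
wrist_force: [0.7, 0.6, 0.2]
grip_width: 1.0
```

```bash
python3 - <<'E'
from h import *
s,R=st()
snap('side','s5');
# fingertip estimate: top-open image w2 edges
for u,v in((212,302),(430,302)): print(ray('w2',u,v))
A=cv2.imread('pics/s5.png')[100:250,260:420]; cv2.imwrite('pics/v5.png',cv2.resize(A,None,fx=4.5,fy=4,interpolation=cv2.INTER_CUBIC))
print(proj('s5',[[.5637,-.2185,.06],[.5637,-.2185,.026],s['tcp_pos'],s['tcp_pos']-R[:,2]*.013+R[:,1]*.0425,s['tcp_pos']-R[:,2]*.013-R[:,1]*.0425])-[260,100])
E
```

```text
t 5.1 tcp [ 0.564  -0.2185  0.0257] yaw -7.07 tilt z [ 1.9e-03  1.0e-04 -1.0e+00] F [0.7 0.6 0.2] q6 2.679 g 1.0004912056876467
(array([ 0.63150243, -0.23564597,  0.36707708]), array([-0.38231816,  0.35007986, -0.91868246]))
(array([ 0.63150243, -0.23564597,  0.36707708]), array([-0.45253227, -0.24305988, -0.9231485 ]))
[[ 54.31896219  89.80134635]
 [ 54.49822118  98.172474  ]
 [ 54.38758736  98.2423901 ]
 [ 57.35829554  84.90852511]
 [ 51.19574384 105.57892917]]
```

View pics/v5.png

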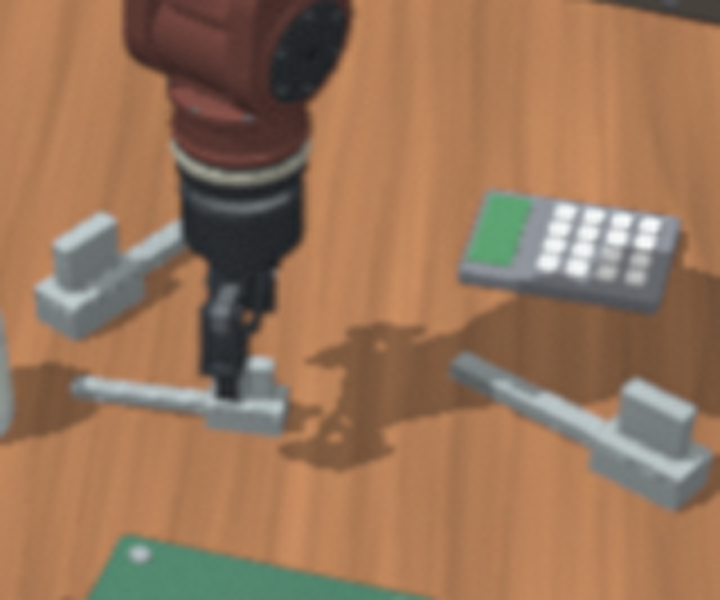

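Open fingertips appear about 25 mm higher than the reported TCP implies: seen at about (228,395) in the crop, predicted (230,422). I'll go down accordingly, which is safe under either assumption, and close.

Emit:
{"api": "drive_tool", "payload": {
  "deltas": [
    {"tx":0,"ty":0,"tz":0.3,"rx":0,"ry":0,"rz":0},
    {"tx":0,"ty":0,"tz":0.3,"rx":0,"ry":0,"rz":0},
    {"tx":0,"ty":0,"tz":0.25,"rx":0,"ry":0,"rz":0},
    {"tx":0,"ty":0,"tz":0,"rx":0,"ry":0,"rz":0}
  ]
}}

```text
time_s: 5.48
tcp_pos: [0.5628, -0.2177, 0.0042]
tool_rot: [-0.001, 0.998, -0.062, -0.0]
wrist_force: [0.1, -0.2, -0.3]
grip_width: 1.0
```

Emit:
{"api": "drive_tool", "payload": {
  "deltas": [
    {"tx":0,"ty":0,"tz":0,"rx":0,"ry":0,"rz":0},
    {"tx":0,"ty":0,"tz":0,"rx":0,"ry":0,"rz":0},
    {"tx":0,"ty":0,"tz":0,"rx":0,"ry":0,"rz":0},
    {"tx":0,"ty":0,"tz":0,"rx":0,"ry":0,"rz":0},
    {"tx":0,"ty":0,"tz":0,"rx":0,"ry":0,"rz":0},
    {"tx":0,"ty":0,"tz":0,"rx":0,"ry":0,"rz":0},
    {"tx":0,"ty":0,"tz":0,"rx":0,"ry":0,"rz":0},
    {"tx":0,"ty":0,"tz":0,"rx":0,"ry":0,"rz":0},
    {"tx":0,"ty":0,"tz":0,"rx":0,"ry":0,"rz":0}
  ],
  "jaw": -1
}}

```text
time_s: 6.23
tcp_pos: [0.5628, -0.2177, 0.0043]
tool_rot: [-0.001, 0.998, -0.062, -0.001]
wrist_force: [-0.2, -0.0, -1.1]
grip_width: 0.127
```

```bash
python3 - <<'E'
from h import *
s,R=st()
E
```

```text
t 6.23 tcp [ 0.5628 -0.2177  0.0043] yaw -7.07 tilt z [-9.0e-04  1.8e-03 -1.0e+00] F [-0.2 -0.  -1.1] q6 2.679 g 0.12670919311748044
```

Gripped: opening 0.127, about 11 mm, which matches the fin. I'll lift and rotate counter-clockwise.

Emit:
{"api": "drive_tool", "payload": {
  "deltas": [
    {"tx":0,"ty":0,"tz":-0.4,"rx":0,"ry":0,"rz":0},
    {"tx":0,"ty":0,"tz":-0.8,"rx":0,"ry":0,"rz":0},
    {"tx":0,"ty":0,"tz":-1,"rx":0,"ry":0,"rz":0},
    {"tx":0,"ty":0,"tz":-1,"rx":0,"ry":0,"rz":0},
    {"tx":0,"ty":0,"tz":-1,"rx":0,"ry":0,"rz":0},
    {"tx":0,"ty":0,"tz":-1,"rx":0,"ry":0,"rz":0},
    {"tx":0,"ty":0,"tz":-1,"rx":0,"ry":0,"rz":0},
    {"tx":0,"ty":0,"tz":-0.6,"rx":0,"ry":0,"rz":0},
    {"tx":0,"ty":0,"tz":0,"rx":0,"ry":0,"rz":-1},
    {"tx":0,"ty":0,"tz":0,"rx":0,"ry":0,"rz":-1},
    {"tx":0,"ty":0,"tz":0,"rx":0,"ry":0,"rz":-1},
    {"tx":0,"ty":0,"tz":0,"rx":0,"ry":0,"rz":-1}
  ]
}}

```text
time_s: 7.23
tcp_pos: [0.5603, -0.2164, 0.1486]
tool_rot: [-0.003, 0.988, 0.154, -0.003]
wrist_force: [0.0, -0.0, -2.2]
grip_width: 0.129
```

Emit:
{"api": "drive_tool", "payload": {
  "deltas": [
    {"tx":0,"ty":0,"tz":0,"rx":0,"ry":0,"rz":-1},
    {"tx":0,"ty":0,"tz":0,"rx":0,"ry":0,"rz":-1},
    {"tx":0,"ty":0,"tz":0,"rx":0,"ry":0,"rz":-1},
    {"tx":0,"ty":0,"tz":0,"rx":0,"ry":0,"rz":-1},
    {"tx":0,"ty":0,"tz":0,"rx":0,"ry":0,"rz":-1},
    {"tx":0,"ty":0,"tz":0,"rx":0,"ry":0,"rz":-1},
    {"tx":0,"ty":0,"tz":0,"rx":0,"ry":0,"rz":-1},
    {"tx":0,"ty":0,"tz":0,"rx":0,"ry":0,"rz":-1},
    {"tx":0,"ty":0,"tz":0,"rx":0,"ry":0,"rz":-1},
    {"tx":0,"ty":0,"tz":0,"rx":0,"ry":0,"rz":-1},
    {"tx":0,"ty":0,"tz":0,"rx":0,"ry":0,"rz":-1},
    {"tx":0,"ty":0,"tz":0,"rx":0,"ry":0,"rz":-1}
  ]
}}

```text
time_s: 8.23
tcp_pos: [0.5579, -0.2151, 0.1474]
tool_rot: [-0.007, 0.686, 0.728, -0.001]
wrist_force: [-0.3, 0.7, -2.6]
grip_width: 0.127
```

```bash
python3 - <<'E'
from h import *
s,R=st(); print(s['qpos'].round(3) if hasattr(s['qpos'],'round') else s['qpos'])
c=[at('top0',u/3.2+235,v/3.2+165,.045)[:2] for u,v in((88,62),(328,120),(277,344),(30,287))]
c=np.array(c); print(c.round(4),c.mean(0)); d=c[0]-c[1]+c[3]-c[2]; print('stand y yaw',np.degrees(np.arctan2(d[1],d[0])),[np.linalg.norm(c[i]-c[i-1]) for i in range(4)])
print('pin top',at('top0',66/3.2+235,157/3.2+165,.11),'tongue',at('top0',179/3.2+235,201/3.2+165,.096),'handle',at('top0',187/3.2+235,96/3.2+165,.107))
E
```

```text
t 8.23 tcp [ 0.5579 -0.2151  0.1474] yaw 93.44 tilt z [-0.0118  0.0076 -0.9999] F [-0.3  0.7 -2.6] q6 0.924 g 0.12679818350230185
[-0.586  0.113  0.005  1.476 -0.     0.924]
[[ 0.674   0.1367]
 [ 0.6252 -0.0663]
 [ 0.4365 -0.0236]
 [ 0.4837  0.1841]] [0.55486841 0.05770094]
stand y yaw 76.83723152155552 [np.float64(0.1961237024968311), np.float64(0.20878333048539238), np.float64(0.19350647229545118), np.float64(0.21296178396759113)]
pin top [0.58783798 0.14820965 0.11      ] tongue [0.55325761 0.0570985  0.096     ] handle [0.63798292 0.05061456 0.107     ]
```

Emit:
{"api": "drive_tool", "payload": {
  "deltas": [
    {"tx":0,"ty":0,"tz":0,"rx":0,"ry":0,"rz":-0.85},
    {"tx":0,"ty":0,"tz":0,"rx":0,"ry":0,"rz":-0.85},
    {"tx":0,"ty":0,"tz":0,"rx":0,"ry":0,"rz":-0.85},
    {"tx":0,"ty":0,"tz":0,"rx":0,"ry":0,"rz":-0.8},
    {"tx":0,"ty":0,"tz":0,"rx":0,"ry":0,"rz":0},
    {"tx":0.8,"ty":0.4,"tz":0,"rx":0,"ry":0,"rz":0},
    {"tx":1,"ty":0.46,"tz":0,"rx":0,"ry":0,"rz":0},
    {"tx":1,"ty":0.46,"tz":0,"rx":0,"ry":0,"rz":0},
    {"tx":1,"ty":0.46,"tz":0,"rx":0,"ry":0,"rz":0},
    {"tx":1,"ty":0.46,"tz":0,"rx":0,"ry":0,"rz":0},
    {"tx":1,"ty":0.46,"tz":0,"rx":0,"ry":0,"rz":0},
    {"tx":1,"ty":0.46,"tz":0,"rx":0,"ry":0,"rz":0}
  ]
}}

```text
time_s: 9.23
tcp_pos: [0.5573, -0.0632, 0.1471]
tool_rot: [-0.009, 0.55, 0.835, -0.001]
wrist_force: [0.2, -0.6, -3.3]
grip_width: 0.128
```

Emit:
{"api": "drive_tool", "payload": {
  "deltas": [
    {"tx":1,"ty":0.46,"tz":0,"rx":0,"ry":0,"rz":0},
    {"tx":0.5,"ty":0.2,"tz":0,"rx":0,"ry":0,"rz":0},
    {"tx":0,"ty":0,"tz":0,"rx":0,"ry":0,"rz":0}
  ]
}}

```text
time_s: 9.48
tcp_pos: [0.5569, -0.025, 0.1476]
tool_rot: [-0.01, 0.552, 0.834, -0.001]
wrist_force: [-0.1, -0.2, -3.3]
grip_width: 0.128
```

```bash
cat >> h.py <<'E'
_st=st
def st(yaw=None):
    s,R=_st(); v=np.array([R[2,1],-R[2,0],0])
    y=np.arctan2(R[1,0],R[0,0])
    if yaw is not None: v[2]=-(np.radians(yaw)-y)
    print('levelling r units',np.degrees(v).round(2)/6); return s,R
def to(p,yaw=None):
    s,R=st(yaw); print('t units',(R.T@(np.array(p)-s['tcp_pos'])/.02).round(3))
E
python3 - <<'E'
from h import *
s,R=st(121); snap('wrist','w6'); snap('side','s6')
print(proj('w6',[[.5545,.0575,.096],[.5545,.0575,.078]]))
e=lambda f,c,h,w:cv2.resize(cv2.imread(f'pics/{f}.png')[c[1]-h:c[1]+h,c[0]-w:c[0]+w],(400,400),interpolation=cv2.INTER_CUBIC)
p=proj('w6',[.5545,.0575,.087])[0].astype(int); print(p)
np.save('pics/p6.npy',p)
cv2.imwrite('pics/v6.png',np.hstack([e('w6',p,60,60),e('top0',(291,228),25,25)]))
E
```

```text
t 9.48 tcp [ 0.5569 -0.025   0.1476] yaw 112.98 tilt z [-0.0168  0.0097 -0.9998] F [-0.1 -0.2 -3.3] q6 0.887 g 0.12799888492518216
levelling r units [-0.11166667 -0.14833333 -1.33666667]
[[373.04057392 128.83769866]
 [369.34743056 130.41746352]]
[371 129]
```

View pics/v6.png

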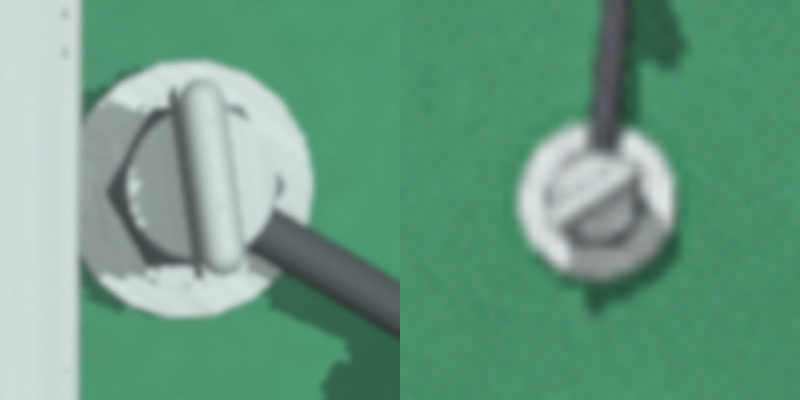

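```bash
python3 - <<'E'
from h import *
s,R=st(121)
a=at('w6',371.9,94.5,.096);b=at('w6',379.4,149.4,.096);d=a-b
print('tongue',a.round(4),b.round(4),((a+b)/2).round(4),'len',np.linalg.norm(d),'yaw',np.degrees(np.arctan2(d[1],d[0])))
# tail edges
g=cv2.cvtColor(cv2.imread('pics/w6.png'),cv2.COLOR_BGR2HSV)
m=(g[...,1]<50)&(g[...,2]>120)
zt=s['tcp_pos'][2]-.0043+.018
for r in(10,60,110,160,200):
    # run containing column 320
    x=np.where(m[r,:])[0]; x=x[(x>290)&(x<345)]
    if len(x)==0: print(r,'none');continue
    l,h=x.min(),x.max()+1
    w=[(R.T@(at('w6',u,r,zt)-s['tcp_pos'])*1000).round(1)[:2] for u in(l,h)]; print(r,l,h,w)
E
```

```text
t 9.58 tcp [ 0.5571 -0.0269  0.1476] yaw 112.96 tilt z [-0.0167  0.009  -0.9998] F [ 0.1 -0.4 -2.9] q6 0.885 g 0.127513308947168
levelling r units [-0.11333333 -0.14166667 -1.34      ]
tongue [0.546  0.0744 0.096 ] [0.5628 0.0484 0.096 ] [0.5544 0.0614 0.096 ] len 0.030988690933399034 yaw 122.82367839002137
10 none
60 306 336 [array([101.7,  -5.1]), array([101.7,   6.7])]
110 306 345 [array([82.7, -5.2]), array([82.7, 10.5])]
160 307 335 [array([62.8, -5. ]), array([62.9,  6.7])]
200 307 335 [array([46.1, -5.1]), array([46.2,  6.8])]
```

```bash
python3 - <<'E'
from h import *
g=cv2.cvtColor(cv2.imread('pics/w6.png'),cv2.COLOR_BGR2HSV)
for r in range(12,46,3): print(r,g[r,320],end=' ')
p=np.array([.5569,-.025,.1476]); y=np.radians(112.98); X=np.array([np.cos(y),np.sin(y),0]); Y=np.array([np.sin(y),-np.cos(y),0])
print()
for r in(20,25,30,35,40): q=at('w6',320.5,r,.1613)-p; print(r,(q@X*1000).round(1),(q@Y*1000).round(1))
for l,h,r in((306,336,60),(307,335,200)):
    for u in(l,h): q=at('w6',u,r,.1613)-p; print(r,u,(q@X*1000).round(1),(q@Y*1000).round(1))
E
```

```text
12 [ 75 116 152] 15 [ 81  17 209] 18 [ 81  15 220] 21 [ 83  15 220] 24 [ 81  15 220] 27 [ 83  15 220] 30 [ 81  15 220] 33 [ 83  15 219] 36 [ 83  14 219] 39 [ 83  15 219] 42 [ 85  15 219] 45 [ 83  14 219] 
20 114.4 0.2
25 112.6 0.2
30 110.8 0.2
35 108.9 0.2
40 107.1 0.2
60 306 99.7 -5.5
60 336 99.7 6.4
200 307 44.1 -5.4
200 335 44.1 6.5
```

The tongue ridge runs from (371.9,94.5) to (379.4,149.4) px, giving centre (0.5544, 0.0614) and yaw 122.8°. The held key is parallel to the tool, offset (+1.3, +0.4) mm. Next I align above it.

Emit:
{"api": "drive_tool", "payload": {
  "deltas": [
    {"tx":0,"ty":0,"tz":0,"rx":-0.11,"ry":-0.14,"rz":-0.82},
    {"tx":0,"ty":0,"tz":0,"rx":0,"ry":0,"rz":-0.82},
    {"tx":0,"ty":0,"tz":0,"rx":0,"ry":0,"rz":0},
    {"tx":0.92,"ty":0.56,"tz":0,"rx":0,"ry":0,"rz":0},
    {"tx":0.92,"ty":0.56,"tz":0,"rx":0,"ry":0,"rz":0},
    {"tx":0.92,"ty":0.56,"tz":0,"rx":0,"ry":0,"rz":0},
    {"tx":0.92,"ty":0.56,"tz":0,"rx":0,"ry":0,"rz":0},
    {"tx":0,"ty":0,"tz":0,"rx":0,"ry":0,"rz":0}
  ]
}}

```text
time_s: 10.25
tcp_pos: [0.5564, 0.0518, 0.1468]
tool_rot: [0.0, 0.49, 0.872, -0.001]
wrist_force: [-0.7, -0.0, -2.8]
grip_width: 0.133
```

```bash
python3 - <<'E'
from h import *
to([.5548,.0601,.112],122.8)
E
```

```text
t 10.25 tcp [0.5564 0.0518 0.1468] yaw 121.31 tilt z [-2.0e-04 -2.4e-03 -1.0e+00] F [-0.7 -0.  -2.8] q6 0.885 g 0.1326449093375602
levelling r units [-0.01333333  0.01833333 -0.24833333]
t units [0.398 0.15  1.737]
```

Emit:
{"api": "drive_tool", "payload": {
  "deltas": [
    {"tx":0.4,"ty":0.15,"tz":0.3,"rx":0,"ry":0,"rz":-0.25},
    {"tx":0,"ty":0,"tz":0.6,"rx":0,"ry":0,"rz":0},
    {"tx":0,"ty":0,"tz":0.6,"rx":0,"ry":0,"rz":0},
    {"tx":0,"ty":0,"tz":0,"rx":0,"ry":0,"rz":0}
  ]
}}

```text
time_s: 10.58
tcp_pos: [0.5553, 0.0583, 0.1136]
tool_rot: [0.001, 0.481, 0.877, -0.002]
wrist_force: [-0.3, -0.5, -3.5]
grip_width: 0.131
```

```bash
python3 - <<'E'
from h import *
to([.5548,.0601,.102],122.8)
E
```

```text
t 10.58 tcp [0.5553 0.0583 0.1136] yaw 122.48 tilt z [-1.0e-04 -3.4e-03 -1.0e+00] F [-0.3 -0.5 -3.5] q6 0.876 g 0.1309201763303775
levelling r units [-0.01833333  0.02666667 -0.05333333]
t units [0.089 0.029 0.579]
```

Emit:
{"api": "drive_tool", "payload": {
  "deltas": [
    {"tx":0.1,"ty":0.03,"tz":0.2,"rx":-0.02,"ry":0.03,"rz":-0.06},
    {"tx":0.03,"ty":0.0,"tz":0.2,"rx":0,"ry":0,"rz":0},
    {"tx":0,"ty":0,"tz":0.2,"rx":0,"ry":0,"rz":0},
    {"tx":0,"ty":0,"tz":0.2,"rx":0,"ry":0,"rz":0},
    {"tx":0,"ty":0,"tz":0.15,"rx":0,"ry":0,"rz":0}
  ]
}}

```text
time_s: 11.0
tcp_pos: [0.5544, 0.0591, 0.0919]
tool_rot: [-0.0, 0.48, 0.877, 0.0]
wrist_force: [0.4, 0.6, -2.6]
grip_width: 0.13
```

```bash
python3 - <<'E'
from h import *
to([.5548,.0601,.0823],122.8)
E
```

```text
t 11.0 tcp [0.5544 0.0591 0.0919] yaw 122.63 tilt z [-3.0e-04  1.1e-03 -1.0e+00] F [ 0.4  0.6 -2.6] q6 0.872 g 0.13015840827173492
levelling r units [ 0.00333333 -0.01       -0.02833333]
t units [0.032 0.044 0.481]
```

The key is already about 8 mm over the tongue with no contact force. I'll continue down.

Emit:
{"api": "drive_tool", "payload": {
  "deltas": [
    {"tx":0,"ty":0,"tz":0.2,"rx":0,"ry":0,"rz":0},
    {"tx":0,"ty":0,"tz":0.15,"rx":0,"ry":0,"rz":0},
    {"tx":0,"ty":0,"tz":0.1,"rx":0,"ry":0,"rz":0},
    {"tx":0,"ty":0,"tz":0.05,"rx":0,"ry":0,"rz":0},
    {"tx":0,"ty":0,"tz":0.05,"rx":0,"ry":0,"rz":0}
  ]
}}

```text
time_s: 11.42
tcp_pos: [0.5549, 0.0589, 0.0821]
tool_rot: [0.0, 0.48, 0.877, 0.001]
wrist_force: [-4.9, 0.4, 7.2]
grip_width: 0.127
```

```bash
python3 - <<'E'
from h import *
to([.5548,.0601,.0823],122.8)
E
```

```text
t 11.42 tcp [0.5549 0.0589 0.0821] yaw 122.63 tilt z [ 1.3e-03  5.0e-04 -1.0e+00] F [-4.9  0.4  7.2] q6 0.872 g 0.12683849696904295
levelling r units [ 0.01333333  0.00333333 -0.02833333]
t units [ 0.053  0.029 -0.007]
```

Seated: the wrist force went from -2.6 to +7.2 N at the expected height. Now I swing clockwise.

Emit:
{"api": "drive_tool", "payload": {
  "deltas": [
    {"tx":0,"ty":0,"tz":0,"rx":0,"ry":0,"rz":0.4},
    {"tx":0,"ty":0,"tz":0,"rx":0,"ry":0,"rz":0.7},
    {"tx":0,"ty":0,"tz":0,"rx":0,"ry":0,"rz":0.7},
    {"tx":0,"ty":0,"tz":0,"rx":0,"ry":0,"rz":0.7}
  ]
}}

```text
time_s: 11.75
tcp_pos: [0.5549, 0.0592, 0.0826]
tool_rot: [0.001, 0.593, 0.805, 0.001]
wrist_force: [-1.3, -0.1, -1.4]
grip_width: 0.13
```

```bash
python3 - <<'E'
from h import *
to([.5548,.0595,.0823],76.8); print(robot.read_state()['moment'])
E
```

```text
t 11.75 tcp [0.5549 0.0592 0.0826] yaw 107.28 tilt z [ 1.9e-03  5.0e-04 -1.0e+00] F [-1.3 -0.1 -1.4] q6 1.141 g 0.12954882641843657
levelling r units [1.83333333e-02 1.66666667e-03 5.08000000e+00]
t units [ 0.016 -0.003  0.015]
[-0.10942074  0.23972488  0.35652147]
```

Emit:
{"api": "drive_tool", "payload": {
  "deltas": [
    {"tx":0,"ty":0,"tz":0.02,"rx":0,"ry":0,"rz":0.7},
    {"tx":0,"ty":0,"tz":0,"rx":0,"ry":0,"rz":0.7},
    {"tx":0,"ty":0,"tz":0.02,"rx":0,"ry":0,"rz":0.7},
    {"tx":0,"ty":0,"tz":0,"rx":0,"ry":0,"rz":0.7},
    {"tx":0,"ty":0,"tz":0.02,"rx":0,"ry":0,"rz":0.7},
    {"tx":0,"ty":0,"tz":0,"rx":0,"ry":0,"rz":0.3}
  ]
}}

```text
time_s: 12.25
tcp_pos: [0.5541, 0.0592, 0.0826]
tool_rot: [0.001, 0.747, 0.665, -0.0]
wrist_force: [-0.5, -0.5, -3.9]
grip_width: 0.128
```

```bash
python3 - <<'E'
from h import *
to([.5548,.0595,.0823],76.8); print(robot.read_state()['moment'])
E
```

```text
t 12.25 tcp [0.5541 0.0592 0.0826] yaw 83.34 tilt z [ 6.0e-04 -1.1e-03 -1.0e+00] F [-0.5 -0.5 -3.9] q6 1.559 g 0.12826212397800982
levelling r units [0.00666667 0.01       1.09      ]
t units [0.021 0.034 0.016]
[-0.0148412  -0.00527917  0.27414607]
```

Emit:
{"api": "drive_tool", "payload": {
  "deltas": [
    {"tx":0,"ty":0,"tz":0.05,"rx":0,"ry":0,"rz":0.3},
    {"tx":0,"ty":0,"tz":0.02,"rx":0,"ry":0,"rz":0.3},
    {"tx":0,"ty":0,"tz":0,"rx":0,"ry":0,"rz":0.2}
  ]
}}

```text
time_s: 12.5
tcp_pos: [0.5539, 0.0592, 0.0826]
tool_rot: [0.001, 0.775, 0.632, -0.0]
wrist_force: [0.7, -0.1, -4.5]
grip_width: 0.129
```

```bash
python3 - <<'E'
from h import *
to([.5548,.0595,.0823],76.8); print(robot.read_state()['moment'])
E
```

```text
t 12.5 tcp [0.5539 0.0592 0.0826] yaw 78.32 tilt z [ 9.0e-04 -1.7e-03 -1.0e+00] F [ 0.7 -0.1 -4.5] q6 1.647 g 0.12900096043708906
levelling r units [0.01166667 0.015      0.25333333]
t units [0.021 0.041 0.017]
[-0.05097699 -0.09039276  0.2806901 ]
```

Emit:
{"api": "drive_tool", "payload": {
  "deltas": [
    {"tx":0,"ty":0,"tz":0.05,"rx":0,"ry":0,"rz":0.15},
    {"tx":0,"ty":0,"tz":0.05,"rx":0,"ry":0,"rz":0.12}
  ]
}}

```text
time_s: 12.67
tcp_pos: [0.5541, 0.0592, 0.0823]
tool_rot: [0.001, 0.785, 0.62, -0.0]
wrist_force: [-5.0, 0.2, 10.1]
grip_width: 0.127
```

```bash
python3 - <<'E'
from h import *
st(76.8); print(robot.read_state()['moment'])
E
```

```text
t 12.67 tcp [0.5541 0.0592 0.0823] yaw 76.62 tilt z [ 0.0017 -0.0022 -1.    ] F [-5.   0.2 10.1] q6 1.677 g 0.12678210592542258
levelling r units [ 0.02166667  0.01666667 -0.03      ]
[0.07066021 1.39437596 0.31053603]
```

Emit:
{"api": "drive_tool", "payload": {
  "deltas": [
    {"tx":0,"ty":0,"tz":0,"rx":0,"ry":0,"rz":0.12},
    {"tx":0,"ty":0,"tz":0,"rx":0,"ry":0,"rz":0.1}
  ]
}}

```text
time_s: 12.83
tcp_pos: [0.5538, 0.0594, 0.0825]
tool_rot: [0.001, 0.792, 0.611, -0.0]
wrist_force: [-0.6, -0.7, -1.4]
grip_width: 0.131
```

```bash
python3 - <<'E'
from h import *
st(76.8); print(robot.read_state()['moment'])
E
```

```text
t 12.83 tcp [0.5538 0.0594 0.0825] yaw 75.31 tilt z [ 0.0013 -0.0024 -1.    ] F [-0.6 -0.7 -1.4] q6 1.7 g 0.1314482244913439
levelling r units [ 0.01833333  0.01833333 -0.24833333]
[-0.13059466  0.13039452  1.02702461]
```

The moment rose to 1.03 N·m, so the tail bears on the pin with roughly 8 N. I'll hold briefly.

Emit:
{"api": "drive_tool", "payload": {
  "deltas": [
    {"tx":0,"ty":0,"tz":0.02,"rx":0,"ry":0,"rz":0.05},
    {"tx":0,"ty":0,"tz":0.03,"rx":0,"ry":0,"rz":0.05},
    {"tx":0,"ty":0,"tz":0.03,"rx":0,"ry":0,"rz":0.05}
  ]
}}

```text
time_s: 13.08
tcp_pos: [0.5539, 0.0593, 0.0824]
tool_rot: [0.002, 0.796, 0.605, -0.0]
wrist_force: [-4.9, -0.0, 5.9]
grip_width: 0.126
```

```bash
python3 - <<'E'
from h import *
st(76.8); print(robot.read_state()['moment'])
E
```

```text
t 13.08 tcp [0.5539 0.0593 0.0824] yaw 74.51 tilt z [ 0.002  -0.0032 -1.    ] F [-4.9 -0.   5.9] q6 1.715 g 0.12559358302337634
levelling r units [ 0.02666667  0.025      -0.38166667]
[0.00554794 1.03956565 1.32031201]
```

Pin contact is about 10 N, so I release the key and rise.

Emit:
{"api": "drive_tool", "payload": {
  "deltas": [
    {"tx":0,"ty":0,"tz":0,"rx":0,"ry":0,"rz":0},
    {"tx":0,"ty":0,"tz":0,"rx":0,"ry":0,"rz":0},
    {"tx":0,"ty":0,"tz":0,"rx":0,"ry":0,"rz":0},
    {"tx":0,"ty":0,"tz":0,"rx":0,"ry":0,"rz":0},
    {"tx":0,"ty":0,"tz":0,"rx":0,"ry":0,"rz":0},
    {"tx":0,"ty":0,"tz":-0.3,"rx":0,"ry":0,"rz":0},
    {"tx":0,"ty":0,"tz":-0.8,"rx":0,"ry":0,"rz":0},
    {"tx":0,"ty":0,"tz":-1,"rx":0,"ry":0,"rz":0},
    {"tx":0,"ty":0,"tz":-1,"rx":0,"ry":0,"rz":0},
    {"tx":0,"ty":0,"tz":-0.8,"rx":0,"ry":0,"rz":0}
  ],
  "jaw": 1
}}

```text
time_s: 13.92
tcp_pos: [0.552, 0.0596, 0.16]
tool_rot: [-0.0, 0.797, 0.604, -0.002]
wrist_force: [0.8, -0.1, -0.2]
grip_width: 1.0
```

Emit:
{"api": "drive_tool", "payload": {
  "deltas": [
    {"tx":0,"ty":0,"tz":0,"rx":0,"ry":0,"rz":-1},
    {"tx":0,"ty":0,"tz":0,"rx":0,"ry":0,"rz":-1},
    {"tx":0,"ty":0,"tz":0,"rx":0,"ry":0,"rz":-1},
    {"tx":0,"ty":0,"tz":0,"rx":0,"ry":0,"rz":-1},
    {"tx":0,"ty":0,"tz":0,"rx":0,"ry":0,"rz":-1},
    {"tx":0,"ty":0,"tz":0,"rx":0,"ry":0,"rz":-1},
    {"tx":0,"ty":0,"tz":0,"rx":0,"ry":0,"rz":-1},
    {"tx":0,"ty":0,"tz":0,"rx":0,"ry":0,"rz":-1},
    {"tx":0,"ty":0,"tz":0,"rx":0,"ry":0,"rz":-1},
    {"tx":0,"ty":0,"tz":0,"rx":0,"ry":0,"rz":0}
  ],
  "jaw": -1
}}

```text
time_s: 14.75
tcp_pos: [0.5559, 0.059, 0.1713]
tool_rot: [0.005, 0.416, 0.909, 0.001]
wrist_force: [-0.2, 1.5, -0.5]
grip_width: 0.002
```

```bash
python3 - <<'E'
from h import *
to([.607+.03,-.007+.02,.148],128)
E
```

```text
t 14.75 tcp [0.5559 0.059  0.1713] yaw 130.87 tilt z [ 0.0095 -0.0032 -1.    ] F [-0.2  1.5 -0.5] q6 0.73 g 0.0023389967735500377
levelling r units [0.04833333 0.08166667 0.47833333]
t units [-4.382  1.553  1.213]
```

Emit:
{"api": "drive_tool", "payload": {
  "deltas": [
    {"tx":-0.9,"ty":0.3,"tz":0,"rx":0.05,"ry":0.08,"rz":0.45},
    {"tx":-0.9,"ty":0.3,"tz":0,"rx":0,"ry":0,"rz":0},
    {"tx":-0.9,"ty":0.3,"tz":0,"rx":0,"ry":0,"rz":0},
    {"tx":-0.9,"ty":0.3,"tz":0,"rx":0,"ry":0,"rz":0},
    {"tx":-0.8,"ty":0.3,"tz":0,"rx":0,"ry":0,"rz":0},
    {"tx":0,"ty":0,"tz":0,"rx":0,"ry":0,"rz":0},
    {"tx":0,"ty":0,"tz":0,"rx":0,"ry":0,"rz":0}
  ]
}}

```text
time_s: 15.33
tcp_pos: [0.6371, 0.007, 0.1735]
tool_rot: [0.0, 0.449, 0.894, 0.0]
wrist_force: [-0.7, 0.7, 0.2]
grip_width: -0.006
```

```bash
python3 - <<'E'
from h import *
s,R=st(128); snap('wrist','w7'); snap('top','top7')
print(proj('w7',[[.607,-.007,.107],[.5545,.0595,.138]]))
A=cv2.imread('pics/w7.png')[:360,:500]; B=cv2.resize(cv2.imread('pics/top7.png')[170:290,235:345],(300,327))
o=np.zeros((360,800,3),np.uint8); o[:,:500]=A; o[:327,500:]=B; cv2.imwrite('pics/v7.png',o)
E
```

```text
t 15.33 tcp [0.6371 0.007  0.1735] yaw 126.66 tilt z [ 1.e-03  3.e-04 -1.e+00] F [-0.7  0.7  0.2] q6 0.737 g -0.005837909505576574
levelling r units [ 0.01        0.00333333 -0.22333333]
[[270.64491493 238.81925322]
 [253.39713976  97.5554693 ]]
```

View pics/v7.png

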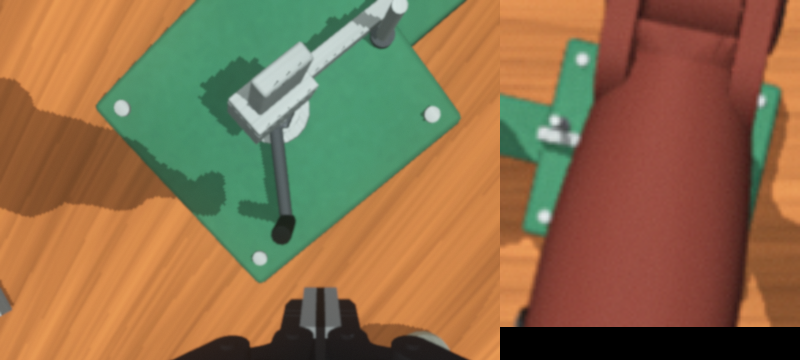

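```bash
python3 - <<'E'
from h import *
s,R=st(128)
g=cv2.cvtColor(cv2.imread('pics/w7.png'),cv2.COLOR_BGR2HSV)
m=(g[200:260,260:310,2]<40).astype(np.uint8)
c=max(cv2.findContours(m,0,2)[0],key=cv2.contourArea); print(cv2.minAreaRect(c),cv2.boundingRect(c))
ax=np.array([.5545,.0598])
for u,v,z in((282,232,.107),(284,230,.107),(287,218,.063)):
    h=at('w7',u,v,z); r=h[:2]-ax; print(h.round(4),'r',np.linalg.norm(r).round(4),'phi',np.degrees(np.arctan2(r[1],r[0])).round(1), 'tool',((R.T@(h-s['tcp_pos']))*1000).round(1))
print(((R.T@(np.array([*ax,.1])-s['tcp_pos']))*1000).round(1))
# bar direction and tongue axis check
for u,v in((279,135),(285,200)): print(at('w7',u,v,.068).round(4))
E
```

```text
t 15.43 tcp [0.6366 0.0074 0.1735] yaw 126.76 tilt z [ 1.1e-03  2.0e-04 -1.0e+00] F [-0.5  0.1  1. ] q6 0.736 g 0.0009390812409089713
levelling r units [ 0.00833333  0.005      -0.20666667]
((25.61538314819336, 22.076921463012695), (15.471473693847656, 13.857057571411133), 19.653823852539062) (16, 16, 18, 16)
[0.6104 0.0013 0.107 ] r 0.0809 phi -46.3 tool [ 10.8 -24.7  66.5]
[0.6106 0.0032 0.107 ] r 0.0797 phi -45.2 tool [ 12.1 -23.4  66.5]
[0.6096 0.0015 0.063 ] r 0.0803 phi -46.6 tool [ 11.4 -25.2 110.5]
[ 91.1 -34.5  73.4]
[0.5695 0.0487 0.068 ]
[0.6002 0.0129 0.068 ]
```

The view shows the key on the screw with its tail against the pin, and the handle near (283,228) px at tool (11, -25) mm. I'll descend beside the handle on its counter-clockwise side.

Emit:
{"api": "drive_tool", "payload": {
  "deltas": [
    {"tx":0,"ty":0,"tz":0,"rx":0,"ry":0,"rz":-0.9},
    {"tx":0.6,"ty":0.2,"tz":0,"rx":0,"ry":0,"rz":0},
    {"tx":0,"ty":0,"tz":0.9,"rx":0,"ry":0,"rz":0},
    {"tx":0,"ty":0,"tz":0.9,"rx":0,"ry":0,"rz":0},
    {"tx":0,"ty":0,"tz":0.9,"rx":0,"ry":0,"rz":0},
    {"tx":0,"ty":0,"tz":0.9,"rx":0,"ry":0,"rz":0},
    {"tx":0,"ty":0,"tz":0.9,"rx":0,"ry":0,"rz":0},
    {"tx":0,"ty":0,"tz":0.5,"rx":0,"ry":0,"rz":0},
    {"tx":0,"ty":0,"tz":0,"rx":0,"ry":0,"rz":0}
  ]
}}

```text
time_s: 16.18
tcp_pos: [0.6261, 0.0296, 0.0744]
tool_rot: [0.002, 0.412, 0.911, 0.002]
wrist_force: [-0.0, -0.0, 0.2]
grip_width: -0.001
```

```bash
cat >> h.py <<'E'
AX=np.array([.5545,.0598])
def lev():
    s,R=st(); F=R.T@np.array(s['wrist_force']); M=R.T@np.array(s['moment'])
    a=(R.T@(np.array([*AX,0])-s['tcp_pos']))*1000
    print('F tool',F.round(2),'M',M.round(2),'axis in tool mm',a[:2].round(1),'TCP phi',np.degrees(np.arctan2(*(np.array(s['tcp_pos'])[1::-1]-AX[::-1]))).round(1))
E
python3 - <<'E'
from h import *
lev()
s=robot.read_state(); q=s['tool_rot']
print('handle est in tool', )
_,R=st(); print((R.T@(np.array([.6105,-.001,.1])-s['tcp_pos'])*1000).round(1))
E
```

```text
t 16.18 tcp [0.6261 0.0296 0.0744] yaw 131.4 tilt z [ 0.0054  0.0012 -1.    ] F [-0.  -0.   0.2] q6 0.686 g -0.001294810419098461
levelling r units [0.04666667 0.025      0.        ]
F tool [ 0.01 -0.04 -0.16] M [ 0.04  0.02 -0.03] axis in tool mm [ 70.2 -34.1] TCP phi -22.9
handle est in tool
t 16.18 tcp [0.6261 0.0296 0.0744] yaw 131.4 tilt z [ 0.0054  0.0012 -1.    ] F [-0.  -0.   0.2] q6 0.686 g -0.001294810419098461
levelling r units [0.04666667 0.025      0.        ]
[-12.7 -31.8 -25.7]
```

Emit:
{"api": "drive_tool", "payload": {
  "deltas": [
    {"tx":-0.63,"ty":-0.2,"tz":0.3,"rx":0.04,"ry":0.03,"rz":0},
    {"tx":0,"ty":-0.15,"tz":0.35,"rx":0,"ry":0,"rz":0},
    {"tx":0,"ty":0,"tz":0,"rx":0,"ry":0,"rz":0}
  ]
}}

```text
time_s: 16.43
tcp_pos: [0.6292, 0.0162, 0.0627]
tool_rot: [0.0, 0.412, 0.911, 0.001]
wrist_force: [-0.7, 0.4, 0.3]
grip_width: -0.002
```

```bash
python3 - <<'E'
from h import *
lev()
s=robot.read_state(); 
_,R=st(); print('handle',(R.T@(np.array([.6105,-.001,.1])-s['tcp_pos'])*1000).round(1))
E
```

```text
t 16.43 tcp [0.6292 0.0162 0.0627] yaw 131.33 tilt z [ 1.4e-03  7.0e-04 -1.0e+00] F [-0.7  0.4  0.3] q6 0.667 g -0.0017947353501917152
levelling r units [0.01333333 0.00333333 0.        ]
F tool [ 0.81 -0.25 -0.25] M [-0.01  0.05  0.01] axis in tool mm [ 82.1 -27.4] TCP phi -30.3
t 16.43 tcp [0.6292 0.0162 0.0627] yaw 131.33 tilt z [ 1.4e-03  7.0e-04 -1.0e+00] F [-0.7  0.4  0.3] q6 0.667 g -0.0017947353501917152
levelling r units [0.01333333 0.00333333 0.        ]
handle [ -0.6 -25.4 -37.3]
```

Emit:
{"api": "drive_tool", "payload": {
  "deltas": [
    {"tx":0,"ty":-0.15,"tz":0.1,"rx":0,"ry":0,"rz":0},
    {"tx":0,"ty":-0.15,"tz":0.05,"rx":0,"ry":0,"rz":0},
    {"tx":0,"ty":-0.15,"tz":0,"rx":0,"ry":0,"rz":0},
    {"tx":0,"ty":-0.15,"tz":0,"rx":0,"ry":0,"rz":0.1}
  ]
}}

```text
time_s: 16.77
tcp_pos: [0.6212, 0.008, 0.0615]
tool_rot: [0.002, 0.417, 0.909, 0.002]
wrist_force: [1.7, 2.7, -0.4]
grip_width: 0.005
```

```bash
python3 - <<'E'
from h import *
lev()
E
```

```text
t 16.77 tcp [0.6212 0.008  0.0615] yaw 130.66 tilt z [ 0.005   0.0017 -1.    ] F [ 1.7  2.7 -0.4] q6 0.662 g 0.004692370721684448
levelling r units [0.04666667 0.01833333 0.        ]
F tool [0.95 3.01 0.44] M [-0.56  0.    0.05] axis in tool mm [ 82.9 -17.1] TCP phi -37.9
```

Contact, at 3 N on the free nut. I'll sweep along the arc.

Emit:
{"api": "drive_tool", "payload": {
  "deltas": [
    {"tx":-0.03,"ty":-0.14,"tz":0,"rx":0.04,"ry":0.02,"rz":0.33},
    {"tx":-0.03,"ty":-0.14,"tz":0,"rx":0,"ry":0,"rz":0.33},
    {"tx":-0.03,"ty":-0.14,"tz":0,"rx":0,"ry":0,"rz":0.33},
    {"tx":-0.03,"ty":-0.14,"tz":0,"rx":0,"ry":0,"rz":0.33},
    {"tx":-0.03,"ty":-0.14,"tz":0,"rx":0,"ry":0,"rz":0.33}
  ]
}}

```text
time_s: 17.18
tcp_pos: [0.6114, -0.0026, 0.0626]
tool_rot: [0.001, 0.498, 0.867, 0.002]
wrist_force: [1.5, 1.8, -2.6]
grip_width: -0.001
```

```bash
python3 - <<'E'
from h import *
lev()
E
```

```text
t 17.18 tcp [ 0.6114 -0.0026  0.0626] yaw 120.22 tilt z [ 0.0032  0.0027 -1.    ] F [ 1.5  1.8 -2.6] q6 0.824 g -0.0005820669632832829
levelling r units [ 0.04       -0.00666667  0.        ]
F tool [0.81 2.15 2.65] M [-0.52  0.07 -0.04] axis in tool mm [ 82.5 -18. ] TCP phi -47.7
```

Geometry is holding (axis at (82.5, -18) in the tool frame). Continuing.

Emit:
{"api": "drive_tool", "payload": {
  "deltas": [
    {"tx":-0.03,"ty":-0.14,"tz":0,"rx":0.04,"ry":0,"rz":0.33},
    {"tx":-0.03,"ty":-0.14,"tz":0,"rx":0,"ry":0,"rz":0.33},
    {"tx":-0.03,"ty":-0.14,"tz":0,"rx":0,"ry":0,"rz":0.33},
    {"tx":-0.03,"ty":-0.14,"tz":0,"rx":0,"ry":0,"rz":0.33}
  ]
}}

```text
time_s: 17.52
tcp_pos: [0.6026, -0.0102, 0.0634]
tool_rot: [0.001, 0.561, 0.828, 0.001]
wrist_force: [2.0, 1.8, -2.6]
grip_width: -0.001
```

```bash
python3 - <<'E'
from h import *
lev()
E
```

```text
t 17.52 tcp [ 0.6026 -0.0102  0.0634] yaw 111.75 tilt z [ 0.0023  0.0015 -1.    ] F [ 2.   1.8 -2.6] q6 0.956 g -0.0007474634633157357
levelling r units [ 0.02666667 -0.005       0.        ]
F tool [0.88 2.55 2.63] M [-0.52  0.06 -0.04] axis in tool mm [ 82.8 -18.9] TCP phi -55.5
```

Emit:
{"api": "drive_tool", "payload": {
  "deltas": [
    {"tx":-0.03,"ty":-0.12,"tz":0,"rx":0.02,"ry":0,"rz":0.28},
    {"tx":-0.03,"ty":-0.12,"tz":0,"rx":0,"ry":0,"rz":0.28}
  ]
}}

```text
time_s: 17.68
tcp_pos: [0.5985, -0.0132, 0.0639]
tool_rot: [0.0, 0.587, 0.81, 0.001]
wrist_force: [2.0, 1.0, -2.5]
grip_width: 0.001
```

```bash
python3 - <<'E'
from h import *
lev()
E
```

```text
t 17.68 tcp [ 0.5985 -0.0132  0.0639] yaw 108.11 tilt z [ 0.0019  0.0011 -1.    ] F [ 2.   1.  -2.5] q6 1.013 g 0.0005520052765943024
levelling r units [ 0.02  -0.005  0.   ]
F tool [0.34 2.22 2.46] M [-0.52  0.12  0.07] axis in tool mm [ 83.1 -19.3] TCP phi -58.9
```

Emit:
{"api": "drive_tool", "payload": {
  "deltas": [
    {"tx":-0.03,"ty":-0.14,"tz":0.05,"rx":0.02,"ry":0,"rz":0.31},
    {"tx":-0.03,"ty":-0.14,"tz":0.05,"rx":0,"ry":0,"rz":0.31},
    {"tx":-0.03,"ty":-0.14,"tz":0.05,"rx":0,"ry":0,"rz":0.31}
  ]
}}

```text
time_s: 17.93
tcp_pos: [0.592, -0.0178, 0.0625]
tool_rot: [0.002, 0.628, 0.778, 0.002]
wrist_force: [4.1, 2.2, -0.1]
grip_width: 0.001
```

```bash
python3 - <<'E'
from h import *
lev()
E
```

```text
t 17.93 tcp [ 0.592  -0.0178  0.0625] yaw 102.15 tilt z [ 4.4e-03  4.0e-04 -1.0e+00] F [ 4.1  2.2 -0.1] q6 1.107 g 0.0008911542912933462
levelling r units [0.04166667 0.005      0.        ]
F tool [1.34 4.45 0.17] M [-0.79  0.24  0.03] axis in tool mm [ 83.8 -20.6] TCP phi -64.2
```

Emit:
{"api": "drive_tool", "payload": {
  "deltas": [
    {"tx":-0.03,"ty":-0.14,"tz":0.02,"rx":0.02,"ry":0,"rz":0.31},
    {"tx":-0.03,"ty":-0.14,"tz":0.02,"rx":0,"ry":0,"rz":0.31},
    {"tx":-0.03,"ty":-0.14,"tz":0.02,"rx":0,"ry":0,"rz":0.31}
  ]
}}

```text
time_s: 18.18
tcp_pos: [0.5858, -0.0207, 0.0631]
tool_rot: [0.002, 0.668, 0.744, 0.003]
wrist_force: [3.8, 2.0, -0.4]
grip_width: -0.001
```

```bash
python3 - <<'E'
from h import *
lev()
E
```

```text
t 18.18 tcp [ 0.5858 -0.0207  0.0631] yaw 96.19 tilt z [ 0.0084  0.0019 -1.    ] F [ 3.8  2.  -0.4] q6 1.202 g -0.0006809518386167847
levelling r units [ 0.08166667 -0.01        0.        ]
F tool [1.61 4.   0.42] M [-0.86  0.48  0.06] axis in tool mm [ 83.3 -22.9] TCP phi -68.8
```

Emit:
{"api": "drive_tool", "payload": {
  "deltas": [
    {"tx":-0.03,"ty":-0.14,"tz":0.02,"rx":0.08,"ry":0,"rz":0.22},
    {"tx":-0.03,"ty":-0.14,"tz":0.02,"rx":0,"ry":0,"rz":0.22},
    {"tx":-0.03,"ty":-0.14,"tz":0.02,"rx":0,"ry":0,"rz":0.22}
  ]
}}

```text
time_s: 18.43
tcp_pos: [0.5788, -0.0228, 0.0633]
tool_rot: [0.001, 0.695, 0.719, 0.002]
wrist_force: [5.9, 4.0, -2.1]
grip_width: 0.002
```

```bash
python3 - <<'E'
from h import *
lev()
E
```

```text
t 18.43 tcp [ 0.5788 -0.0228  0.0633] yaw 91.92 tilt z [ 0.0041  0.0023 -1.    ] F [ 5.9  4.  -2.1] q6 1.27 g 0.0016178377091296647
levelling r units [ 0.04 -0.02  0.  ]
F tool [3.82 6.02 2.16] M [-1.18  0.64  0.05] axis in tool mm [ 83.3 -21.8] TCP phi -73.6
```

Emit:
{"api": "drive_tool", "payload": {
  "deltas": [
    {"tx":-0.03,"ty":-0.12,"tz":0.02,"rx":0.03,"ry":0,"rz":0.22},
    {"tx":-0.03,"ty":-0.12,"tz":0.02,"rx":0,"ry":0,"rz":0.22}
  ]
}}

```text
time_s: 18.6
tcp_pos: [0.5757, -0.0237, 0.0635]
tool_rot: [0.001, 0.713, 0.702, 0.003]
wrist_force: [7.9, 4.6, -2.3]
grip_width: 0.004
```

```bash
python3 - <<'E'
from h import *
lev()
E
```

```text
t 18.6 tcp [ 0.5757 -0.0237  0.0635] yaw 89.1 tilt z [ 0.0053  0.0035 -1.    ] F [ 7.9  4.6 -2.3] q6 1.316 g 0.0044579830218358105
levelling r units [ 0.05  -0.035  0.   ]
F tool [4.67 7.8  2.38] M [-1.64  0.9   0.03] axis in tool mm [ 83.  -22.9] TCP phi -75.7
```

The nut is seating and the force is rising (7.8 N). I'll use small steps from here.

Emit:
{"api": "drive_tool", "payload": {
  "deltas": [
    {"tx":0.03,"ty":-0.1,"tz":0,"rx":0,"ry":0,"rz":0},
    {"tx":0.03,"ty":-0.1,"tz":0,"rx":0,"ry":0,"rz":0}
  ]
}}

```text
time_s: 18.77
tcp_pos: [0.5746, -0.0229, 0.0649]
tool_rot: [0.003, 0.714, 0.701, 0.005]
wrist_force: [8.8, 0.9, -2.9]
grip_width: 0.001
```

```bash
python3 - <<'E'
from h import *
lev()
E
```

```text
t 18.77 tcp [ 0.5746 -0.0229  0.0649] yaw 88.94 tilt z [ 0.0118  0.0033 -0.9999] F [ 8.8  0.9 -2.9] q6 1.318 g 0.0014447184392011134
levelling r units [ 0.11166667 -0.03333333  0.        ]
F tool [1.01 8.71 2.99] M [-1.89  0.25  0.04] axis in tool mm [ 82.1 -22.4] TCP phi -76.3
```

Emit:
{"api": "drive_tool", "payload": {
  "deltas": [
    {"tx":0.01,"ty":-0.13,"tz":0.05,"rx":0.05,"ry":-0.02,"rz":0},
    {"tx":0.01,"ty":-0.13,"tz":0.03,"rx":0.05,"ry":0,"rz":0}
  ]
}}

```text
time_s: 18.93
tcp_pos: [0.5729, -0.0232, 0.0651]
tool_rot: [0.003, 0.714, 0.7, 0.003]
wrist_force: [10.1, 1.3, -3.8]
grip_width: 0.0
```

```bash
python3 - <<'E'
from h import *
lev()
E
```

```text
t 18.93 tcp [ 0.5729 -0.0232  0.0651] yaw 88.86 tilt z [ 9.3e-03  3.0e-04 -1.0e+00] F [10.1  1.3 -3.8] q6 1.321 g 5.048607161908568e-05
levelling r units [ 0.08833333 -0.005       0.        ]
F tool [1.46 9.99 3.86] M [-2.13  0.51  0.03] axis in tool mm [ 82.5 -20.7] TCP phi -77.5
```

Emit:
{"api": "drive_tool", "payload": {
  "deltas": [
    {"tx":0,"ty":-0.15,"tz":0.05,"rx":0.05,"ry":0,"rz":0},
    {"tx":0,"ty":-0.15,"tz":0.05,"rx":0.04,"ry":0,"rz":0}
  ]
}}

```text
time_s: 19.1
tcp_pos: [0.571, -0.0235, 0.0648]
tool_rot: [0.003, 0.714, 0.7, 0.003]
wrist_force: [11.7, 1.6, -3.6]
grip_width: -0.002
```

```bash
python3 - <<'E'
from h import *
lev()
E
```

```text
t 19.1 tcp [ 0.571  -0.0235  0.0648] yaw 88.8 tilt z [ 8.5e-03  2.0e-04 -1.0e+00] F [11.7  1.6 -3.6] q6 1.32 g -0.0021203557637166277
levelling r units [ 0.08166667 -0.00333333  0.        ]
F tool [ 1.83 11.67  3.68] M [-2.43  0.58  0.05] axis in tool mm [ 82.9 -18.8] TCP phi -78.8
```

Emit:
{"api": "drive_tool", "payload": {
  "deltas": [
    {"tx":0,"ty":-0.13,"tz":0.03,"rx":0.02,"ry":0,"rz":0},
    {"tx":0,"ty":-0.11,"tz":0.03,"rx":0.02,"ry":0,"rz":0},
    {"tx":0,"ty":-0.11,"tz":0.03,"rx":0.02,"ry":0,"rz":0},
    {"tx":0,"ty":-0.11,"tz":0.03,"rx":0.02,"ry":0,"rz":0}
  ]
}}

```text
time_s: 19.43
tcp_pos: [0.5706, -0.0232, 0.0654]
tool_rot: [0.006, 0.715, 0.699, 0.007]
wrist_force: [12.4, 3.0, -5.5]
grip_width: -0.002
```

```bash
python3 - <<'E'
from h import *
lev()
E
```

```text
t 19.43 tcp [ 0.5706 -0.0232  0.0654] yaw 88.72 tilt z [ 0.0189  0.0019 -0.9998] F [12.4  3.  -5.5] q6 1.319 g -0.0015300577277139885
levelling r units [ 0.18       -0.02166667  0.        ]
F tool [ 3.3  12.18  5.69] M [-2.53  0.71  0.06] axis in tool mm [ 82.5 -19.2] TCP phi -79.0
```

A push of about 12 N held for some 0.5 s; the total force stayed under 14 N. I'll back off gently and rise.

Emit:
{"api": "drive_tool", "payload": {
  "deltas": [
    {"tx":0,"ty":0,"tz":0,"rx":0,"ry":0,"rz":0},
    {"tx":0,"ty":0.15,"tz":0,"rx":0,"ry":0,"rz":0},
    {"tx":0,"ty":0.3,"tz":0,"rx":0,"ry":0,"rz":0},
    {"tx":0,"ty":0.5,"tz":0,"rx":0,"ry":0,"rz":0},
    {"tx":0,"ty":0.5,"tz":0,"rx":0,"ry":0,"rz":0},
    {"tx":0,"ty":0,"tz":-0.6,"rx":0,"ry":0,"rz":0},
    {"tx":0,"ty":0,"tz":-1,"rx":0,"ry":0,"rz":0},
    {"tx":0,"ty":0,"tz":-1,"rx":0,"ry":0,"rz":0},
    {"tx":0,"ty":0,"tz":-1,"rx":0,"ry":0,"rz":0},
    {"tx":-0.8,"ty":0,"tz":-1,"rx":0,"ry":0,"rz":0},
    {"tx":-0.8,"ty":0,"tz":-0.8,"rx":0,"ry":0,"rz":0},
    {"tx":0,"ty":0,"tz":0,"rx":0,"ry":0,"rz":0}
  ]
}}

```text
time_s: 20.43
tcp_pos: [0.5947, -0.0585, 0.1832]
tool_rot: [0.006, 0.716, 0.698, 0.004]
wrist_force: [-0.7, -0.3, 0.6]
grip_width: -0.001
```

```bash
python3 - <<'E'
from h import *
s,R=st(); snap('wrist','w8'); snap('side','s8'); snap('top','top8')
A=cv2.imread('pics/w8.png')[:360,140:560]; B=cv2.resize(cv2.imread('pics/s8.png')[190:340,230:380],(360,360))
cv2.imwrite('pics/v8.png',np.hstack([A,B]))
E
```

```text
t 20.43 tcp [ 0.5947 -0.0585  0.1832] yaw 88.49 tilt z [ 0.0133 -0.0027 -0.9999] F [-0.7 -0.3  0.6] q6 1.28 g -0.0012254669293677374
levelling r units [0.12666667 0.02333333 0.        ]
```

View pics/v8.png

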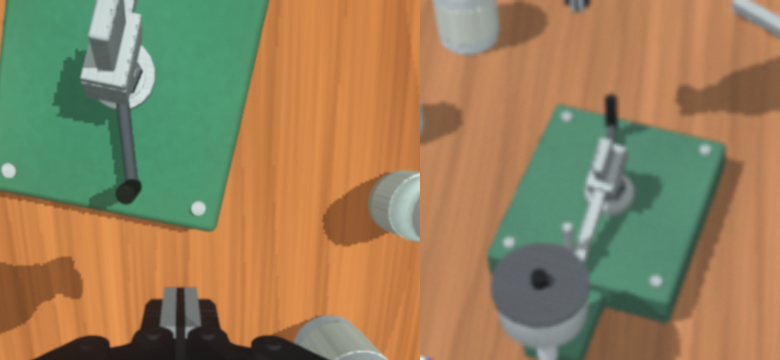

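```bash
python3 - <<'E'
from h import *
ax=np.array([.5545,.0595]); 
def pts(yaw):
    d=np.array([np.cos(np.radians(yaw)),np.sin(np.radians(yaw))]); n=np.array([d[1],-d[0]])
    P=[[*(ax+.095*d+k*n),.096] for k in(-.006,.006)]+[[*(ax+.115*d),.096],[*(ax+.04*d),.096]]
    return P
py=np.radians(76.8); d=np.array([np.cos(py),np.sin(py)]); n=np.array([d[1],-d[0]]); pin=ax+.095*d+.011*n; print('pin pred',pin)
for f in('top8','s8'):
    print(f,'pin top',proj(f,[*pin,.11]).round(1),'tail edges',proj(f,pts(76.8)).round(1).tolist())
for f,(u0,u1,v0,v1) in(('top8',(245,290,200,240)),('s8',(280,318,262,308))):
    h=cv2.cvtColor(cv2.imread(f'pics/{f}.png'),cv2.COLOR_BGR2HSV)[v0:v1,u0:u1]
    print(f,u0,v0)
    for r in range(v1-v0): print(v0+r,''.join('#' if (p[1]<70 and p[2]>150) else '+' if p[1]<90 else 'g' if 60<p[0]<95 else '.' for p in h[r]))
E
```

```text
pin pred [0.5869027  0.14947814]
top8 pin top [[255.1 214.4]] tail edges [[254.1, 221.2], [255.2, 216.7], [247.2, 217.2], [275.1, 223.8]]
s8 pin top [[291.  283.4]] tail edges [[298.0, 288.6], [293.2, 287.4], [292.8, 294.5], [303.0, 270.6]]
top8 245 200
200 ...........+ggggggggggggggggggggggggggggggggg
201 ...........+ggggggggggggggggggggggggggggggggg
202 ...........gggggggggggggggggggggggggggggggggg
203 ..........+gggggggggggggggggggggggggggggggggg
204 ..........+gggggggggggggggggggggggggggggggggg
205 ..........+gggggggggggggggggggggggggggggggggg
206 ..........ggggggggggggggggggggggggggggggggggg
207 +++......+ggggggggggggggggggggggggggggggggggg
208 gggg+++..+ggggggggggggggggggggggggggggggggggg
209 ggggggggggggggggggggggggggggggggggggggggggggg
210 ggggggggggggggggggggggggggggggggggggggggggggg
211 ggggggggggggggggggggggggggggggggggggggggggggg
212 gggggggg####ggggggggggggggggggggggggggggggggg
213 gggggggg####++ggggggggggggggggggggggggggggggg
214 gggggggg####+++gggggggggggggggggggggggggggggg
215 ggggg+gg####++++ggggggggggggggggggggggggggggg
216 gggg######++++++gggggggggggggggggggggggggg
[... 2442 characters left out ...]
gggggggggggg
292 ++++++++++++++++++++++gggggggggggggggg
293 ++++++++++++++++##++++gggggggggggggggg
294 +++++++++++++++####+++gggggggggggggggg
295 +++++++++++++++####++ggggggggggggggggg
296 +++++++++++++++####++ggggggggggggggggg
297 ++++++++++++++++###++ggggggggggggggggg
298 ++++++++++++++++++++gggggggggggggggggg
299 ++++++++++++++++++++gggggggggggggggggg
300 ++++++++++++++++++++gggggggggggggggggg
301 ++++++++++++++++++++gggggggggggggggggg
302 +++++++++++++++++++++ggggggggggggggggg
303 +++++++++++++++++++++ggggggggggggggggg
304 +++++++++++++++++++++ggggggggggggggggg
305 +++++++++++++++++++++ggggggggggggggggg
306 +++++++++++++++++++++ggggggggggggggggg
307 +++++++++++++++++++++ggggggggggggggggg
```

The top view says touching. The side view suggests up to about 5 mm of gap. I'll put the wrist camera over the pin to decide.

Emit:
{"api": "drive_tool", "payload": {
  "deltas": [
    {"tx":0.9,"ty":0,"tz":-0.5,"rx":0.12,"ry":0,"rz":0},
    {"tx":0.9,"ty":0,"tz":0,"rx":0,"ry":0,"rz":0},
    {"tx":0.9,"ty":0,"tz":0,"rx":0,"ry":0,"rz":0},
    {"tx":0.9,"ty":0,"tz":0,"rx":0,"ry":0,"rz":0},
    {"tx":0.9,"ty":0,"tz":0,"rx":0,"ry":0,"rz":0},
    {"tx":0,"ty":0,"tz":0,"rx":0,"ry":0,"rz":0},
    {"tx":0,"ty":0,"tz":0,"rx":0,"ry":0,"rz":0}
  ]
}}

```text
time_s: 21.17
tcp_pos: [0.5891, 0.0425, 0.1793]
tool_rot: [-0.008, 0.716, 0.698, -0.006]
wrist_force: [0.0, 0.6, -0.5]
grip_width: 0.002
```

```bash
python3 - <<'E'
from h import *
s,R=st(); snap('wrist','w9')
ax=np.array([.5545,.0598]); py=np.radians(76.8); d=np.array([np.cos(py),np.sin(py)]); n=np.array([d[1],-d[0]]); pin=ax+.095*d+.011*n
p=proj('w9',[[*pin,.11],[*(ax+.095*d),.096],[*(ax+.115*d),.096]]); print(p.round(1))
c=p[:2].mean(0).astype(int); u0,v0=c[0]-35,max(c[1]-30,0)
h=cv2.cvtColor(cv2.imread('pics/w9.png'),cv2.COLOR_BGR2HSV)[v0:v0+75,u0:u0+75]
print(u0,v0)
for r in range(0,h.shape[0],2): print(v0+r,''.join('#' if (p[1]<70 and p[2]>150) else '+' if p[1]<90 else 'g' if 60<p[0]<95 else '.' for p in h[r]))
E
```

```text
t 21.17 tcp [0.5891 0.0425 0.1793] yaw 88.61 tilt z [-0.0209  0.0031 -0.9998] F [ 0.   0.6 -0.5] q6 1.446 g 0.0018613866469589537
levelling r units [-0.2   -0.025  0.   ]
[[315.1  77. ]
 [299.1  77.3]
 [305.3  44.6]]
272 47
47 ....+gggggggggggggggggggggggggggggggggggggggggggggggggggggggggggggggggggggg
49 ....+gggggggggggggggggggggggggggggggggggggggggggggggggggggggggggggggggggggg
51 ...++gggggggggggggggggggggggggggggggggggggggggggggggggggggggggggggggggggggg
53 ...+ggggggggggggggggggggggggggggggggggggggggggggggggggggggggggggggggggggggg
55 ...+gggggggggggggggggggggggg+#++ggggggggggggggggggggggggggggggggggggggggggg
57 ..+gggggggggggggggggggggggg############++gggggggggggggggggggggggggggggggggg
59 ..+ggggggggggggggggggggggg##################ggggggggggggggggggggggggggggggg
61 ++gggggggggggggggggggggggg##################ggggggggggggggggggggggggggggggg
63 ggggggggggggggggggggggggg+#################+ggggggggggggggggggggggggggggggg
65 ggggggggggggggggggggggggg###################+ggggggggggggggggggggggggggggg+
67 gggggggggggggggggggggggg+#######################+ggggggggggggggggggggggggg+
69 gggg
[... 1436 characters left out ...]
+##################+gggggggggggggggggggggggggggggggggggggggg
107 ggggggggggggggg+#################++gggggggggggggggggggggggggggggggggggggggg
109 gggggggggggggg++#################+ggggggggggggggggggggggggggggggggggggggggg
111 gggggggggggggg+##################+ggggggggggggggggggggggggggggggggggggggggg
113 gggggggggggggg+#################+gggggggggggggggggggggggggggggggggggggggggg
115 ggggggggggggg+##################+gggggggggggggggggggggggggggggggggggggggggg
117 ggggggggggggg+#################+ggggggggggggggggggggggggggggggggggggggggggg
119 gggggggggggg+##################+ggggggggggggggggggggggggggggggggggggggggggg
121 gggggggggggg+#################+gggggggggggggggggggggggggggggggggggggggggggg
```

```bash
python3 - <<'E'
from h import *
a=at('w9',(298+315.8)/2,65,.096)[:2]; b=at('w9',(284.5+303)/2,117,.096)[:2]; d=(a-b)/np.linalg.norm(a-b)
print('tail yaw',np.degrees(np.arctan2(d[1],d[0])),'width',np.linalg.norm(at('w9',284.5,117,.096)-at('w9',303,117,.096))*1000)
for u,v in((315,75),(314.5,74)):
    p=at('w9',u,v,.11)[:2]; r=p-b; print('pin',p.round(4),'dist to tail line mm',(r[0]*d[1]-r[1]*d[0])*1000)
E
```

```text
tail yaw 73.14949047836058 width 12.157157355442772
pin [0.5868 0.1509] dist to tail line mm 7.685380636285333
pin [0.5866 0.1515] dist to tail line mm 7.242233288592586
```

The wrist view puts the tail line no farther from the pin than touching, so I'm handing in.

```bash
python3 -c "
from h import *
st(); print(robot.job_done())"
```

```text
t 21.22 tcp [0.589  0.0425 0.1791] yaw 88.6 tilt z [-0.0213  0.0035 -0.9998] F [-0.6  0.1 -0.6] q6 1.446 g -0.0009208181012134824
levelling r units [-0.205      -0.02833333  0.        ]
the job is handed in; nothing more can be done
None
```

The job is handed in at 21.2 s of the 72 s allowed; no verdict was reported.

**What I did:**
- **Key:** I picked the smallest key and seated it on the tongue. It went down freely to the expected height and the press showed about 7 N.
- **Screw:** I swung the key clockwise about 48° until the tail bore on the pin. The wrist moment of 1.3 N·m means roughly 10 N there, against the 30 N limit.
- **Nut:** I let go of the key and pushed the lever clockwise with the shut fingers. The free nut took 2–4 N, then the force rose at the seat. I pushed with 10–12 N for about 0.5 s, and the highest total read was about 14 N. Then I backed off and rose clear.

**Last checks:**
- **Key and pin:** the final pictures show the key down on the screw. The top and wrist views put the tail against the pin.
- **Lever:** its handle points near −76° in the stand's frame, about x 20, y −82 mm, inside the limits.

**What failed or disagreed:**
- **First grasp:** it missed because the shut fingertips sit about 25 mm higher than the reported TCP suggests. I corrected for that and the second grasp held.
- **Pin gap:** the side view hinted at a gap of a few mm between tail and pin. The wrist view gave 7–8 mm from the tail's centre line to the pin's axis, less than the 11 mm that touching allows, so that measurement is a few mm off.
- **Bystanders:** I took no position measurements of them afterwards; no bump was noticed.

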